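Clear the relief dies from the hammering beds and tally them

ROBOT

A 6-joint arm with a two-finger parallel gripper is mounted at the origin on the work surface. World frame = base frame: x ahead of the robot, y to its left, z up, the work surface at z = 0. Lengths are in m, angles in rad, forces in N, time in s.
With the tool pointing down it reaches from about 0.225 to 0.725 m from the base axis. Payload 3.1 kg.
Tool frame: the origin (TCP) lies at the very end of the fingers, on their centre line; the grasp point (between the pads) lies 19 mm behind it; z points along the fingers, y is the line along which they close (so a half turn about z gives the same grasp; the last joint's range is limited). The gripper opens to 85 mm and grips with 20 to 120 N. Pads are 22 mm wide; open, the fingers measure 114 mm over their backs; the gripper's body (76 mm by 85 mm) begins 54 mm behind the grasp point. The pads swing forward as they close: fully open they stand 13 mm farther back than shut.
Start: joints at [1.171, 0.048, 0.099, 1.622, 0, 1.443], TCP at [0.141, 0.506, 0.231] pointing down, gripper open.
Joint ranges: [-2.91, 2.91], [-0.99, 1.94], [-1.21, 1.42], [-2.12, 2.29], [-1.49, 1.47], [-3.14, 3.14]. Speed limits (rad/s): [2.79, 2.79, 3.14, 3.14, 3.14, 3.14].

INTERFACE

Orientations are given as a rotation vector (axis times angle).
In Python, from bench import r gives the robot as it stands.
- The arm moves only by the shell command python3 -m handwheel 'ROWS' [FORCE]. ROWS is JSON, a list of rows, each an object of numbers: "dx", "dy", "dz": the shift along the tool's x, y, z in m; "yaw": the turn about the tool's z in rad; "grip": the gripper command: -1 is fully open, 1 is shut, values between are in proportion. In form: [{"dx": .., "dy": .., "dz": .., "yaw": .., "grip": ..}, ...]. A call has 1 to 8 rows; each row shifts and turns the commanded pose from where the row before left it, along the tool's axes as they then stand; what a row does not reach is not made up. A row lasts 1/12 s, in which the tool goes at most 41.7 mm and 7.16 degrees, less where a joint would pass 70% of its speed; a pose out of reach is approached as far as the arm can. A call is refused whole if a number of a shift passes 0.0417 or a number of a turn 0.125, either way. A call with a gripper value outside its range is refused whole. The fingers move at their own pace and stop on an object; FORCE is the grip in N (left out, the last holds). Time passes only in rows, so rows that do not move let the fingers close. It gives the time, the measured TCP pose, the force, the opening and the grip force at its end, in the units of the state.
- r.get_obs(): the state, without advancing time (a new reading comes with each control period).
- r.grab_frame(name): name is "scene" or "top" or "wrist"; returns the picture (420x560x3 uint8, blue, green, red); there is no depth.
- r.camera_info(name): a dict with "K" (3x3 intrinsics, pixels), "world_to_cam" (4x4, takes a point from world to camera coordinates). Camera axes: x right, y down, z forward; pixel columns grow to the right and rows downward; lengths in m; the calibration is good to about 2 mm. A picture is of the moment at which its call begins: read the wrist's pose just before it. camera_info takes no time and is no camera call; for the wrist camera it gives the pose at the moment of the call.
- r.sign_off(): hands the job in; it is judged then, once.
The state is a dict: "time_s": time; "qpos": joint angles; "dq": joint speeds; "joint_efforts": joint torques, N m; "tool_pos": TCP position; "eef_rot": TCP orientation; "wrist_force": force on the tool from outside, world axes, zero at the start; "torque": the same for the moment, N m; "width": finger opening in m; "finger_force": force on a finger pad.
Only numpy, scipy, OpenCV 4.12 (cv2) and the standard library are available. Lean on these libraries where they do the work, as an engineer would, in place of code of your own. Each camera call takes 0.05 s, during which the arm holds its last target. There are 200 camera calls.

TASK

The class is over: take every relief die out of the hammering beds (tip each one back over its front lip to free its tongue from the keeper, without wrenching it against the bed) and lay them all, together with the one lying loose on the table, flat and face up on the floor of the storage tray. Then roll the thumbwheel of the tally counter up, ridge by ridge, until it squarely shows the number of dies in the tray, and leave the other things on the table where they are.

Things in the scene. Friction and masses are not known exactly. Their poses are not given: they have to be found in the camera images.
- die_a_mid (a point): relief die A, 0.2 kg: wood block 60 (x) x 44 (y) x 26 mm with a brass relief face (54 x 38 x 4) on top and a steel base plate 86 x 44 x 4 mm below, 34 mm high in all. Block and plate are flush in front (-x); behind, the plate sticks out as a bare 26 mm tongue. Point: centre of the block, 17 mm above the underside, 30 mm behind the front, 56 mm before the tongue's end; x to the tongue, z up
- die_b_mid (a point): relief die B, built like die A, with another relief; same point and axes. Dies A to D each start locked in a bay of a bed, face up, or are absent
- die_c_mid (a point): relief die C, built like die A, with another relief; same point and axes. Dies A to D each start locked in a bay of a bed, face up, or are absent
- die_d_mid (a point): relief die D, built like die A, with another relief; same point and axes. Dies A to D each start locked in a bay of a bed, face up, or are absent
- die_e_mid (a point): relief die E, built like die A; same point and axes. Always there: it starts lying loose on the table, face up
- bed_1_bay1 (a point): bay 1 of hammering bed 1, a fixed dark steel plate 118 (x) x 196 (y) x 16 mm on a black mat, bays 96 mm apart in y. Point: on the bay's floor, 16 mm above the table, under the middle of a die's plate; x to the rear, z up, front to the robot. In front a lip 9 mm high, 36 mm wide, inner face 44.5 mm before the point. Behind, a 13 mm high wall 46.5 mm behind the point
- bed_1_bay2 (a point): bay 2 of bed 1, built like bay 1. From the rear wall a keeper 5 mm thick reaches 21.5 mm forward, 8 mm above the floor, over the die's tongue, and 3 mm cheeks 54 mm apart flank the tongue: the die can be neither lifted straight up nor drawn straight out. Slowly tip its front up 8 to 12 degrees about the tongue's rear lower edge, draw it 30 mm forward over the lip, then lift
- bed_2_bay1 (a point): bay 1 of hammering bed 2, built like bay 1 of bed 1; same point and axes
- bed_2_bay2 (a point): bay 2 of hammering bed 2, built like bay 1 of bed 1; same point and axes
- tray_in (a point): loose storage tray, light wood, blue felt floor, 210 (x) x 252 (y) mm outside, walls 6 mm thick, 30 mm high, 0.9 kg. Point: centre of its floor, 6 mm above its underside; z up. Inside 198 x 240 mm: room for six dies, long sides along x (centres of plates at x +-49, y -72, 0, 72 mm leave 28 mm for fingers between them)
- counter_axis (a point): tally counter, a fixed blue box 104 (x) x 110 (y) x 62 mm; a white digit wheel 24 mm wide stands out of its top. Point: middle of the wheel's axle, 45 mm above the table; the axle lies along y. Drum radius 36 mm, with ten radial ridges 4 mm thick out to radius 48 mm and a black numeral 0 to 9 between each two. The digit on top, between two yellow marks, is the one shown
- wheel (a joint): turn of the digit wheel, rad: 0.6283 x the digit squarely on top (0 to 9). Ridges stand half-way between digits, at wheel + 0.314 + k x 0.6283 from straight up towards +x of counter_axis. It grows, digits going up, as the top is pushed to +x, away from the robot. Friction holds it where it is left; 1 to 2 N on a ridge moves it; no click stops
- mallet: mallet lying on the table, black rubber grip and dark head, about 280 mm long; not part of the job. Origin at the underside.
- beater: plain dark wood beating block, 75 x 45 x 35 mm, no brass on it; not part of the job. Origin at the middle of its underside.
- frame: light wooden picture frame lying flat, 130 x 110 x 20 mm; not part of the job. Origin at the middle of its underside.
- jar: small amber jar with a brass lid, 56 mm across, 70 mm high; not part of the job. Origin at the middle of its underside.
- tape_roll: roll of clear tape lying flat, 84 mm across, 22 mm high; not part of the job. Origin at the middle of its underside.
- glasses_case: grey fabric glasses case, 160 x 60 x 35 mm; not part of the job. Origin at the middle of its underside.
There are look-alikes about, which are no part of the job. Of the things that look like the part that bears counter_axis, the smaller one is meant. Leave any blue or red look-alike of the part that bears die_c_mid alone.

How it is judged:
On the way, in this order (a step that is already met when the one before it is completed fails the run):
1. every die lies in the tray (x of die_a_mid in the frame of tray_in between -0.095 and 0.095 m and y of die_a_mid in the frame of tray_in between -0.115 and 0.115 m and z of die_a_mid in the frame of tray_in between 0.01 and 0.024 m and x of die_b_mid in the frame of tray_in between -0.095 and 0.095 m and y of die_b_mid in the frame of tray_in between -0.115 and 0.115 m and z of die_b_mid in the frame of tray_in between 0.01 and 0.024 m and x of die_c_mid in the frame of tray_in between -0.095 and 0.095 m and y of die_c_mid in the frame of tray_in between -0.115 and 0.115 m and z of die_c_mid in the frame of tray_in between 0.01 and 0.024 m and x of die_d_mid in the frame of tray_in between -0.095 and 0.095 m and y of die_d_mid in the frame of tray_in between -0.115 and 0.115 m and z of die_d_mid in the frame of tray_in between 0.01 and 0.024 m and x of die_e_mid in the frame of tray_in between -0.095 and 0.095 m and y of die_e_mid in the frame of tray_in between -0.115 and 0.115 m and z of die_e_mid in the frame of tray_in between 0.01 and 0.024 m), for 0.2 s.
2. then the wheel is rolled up to three or more (value of joint wheel above 1.6849 rad), for 0.2 s.
At the end, for the whole second after the job is handed in: Every die that is there (three to five in all) lies at rest inside the tray, on its floor, face up within 0.15 rad of level, the tray flat on the table; and the wheel is within 0.2 rad of the digit that equals the number of dies in the tray (all of step 1 and angle between each of die_a_mid, die_b_mid, die_c_mid, die_d_mid, die_e_mid's own z axis and vertical below 0.15 rad and linear speed of each of die_a, die_b, die_c, die_d, die_e below 0.03 m/s and angle between tray_in's own z axis and vertical below 0.1 rad and height (world z) of tray_in below 0.02 m and value of joint wheel between 1.6849 and 3.3415 rad and velocity of joint wheel between -0.1 and 0.1 rad/s and (value of joint wheel below 2.0849 rad or horizontal distance between any of die_a_mid, die_b_mid and tray_in below 0.15 m) and (value of joint wheel below 2.0849 rad or horizontal distance between any of die_a_mid, die_c_mid and tray_in below 0.15 m) and (value of joint wheel below 2.0849 rad or horizontal distance between any of die_a_mid, die_d_mid and tray_in below 0.15 m) and (value of joint wheel below 2.0849 rad or horizontal distance between any of die_b_mid, die_c_mid and tray_in below 0.15 m) and (value of joint wheel below 2.0849 rad or horizontal distance between any of die_b_mid, die_d_mid and tray_in below 0.15 m) and (value of joint wheel below 2.0849 rad or horizontal distance between any of die_c_mid, die_d_mid and tray_in below 0.15 m) and (value of joint wheel below 2.7132 rad or horizontal distance between die_a_mid and tray_in below 0.15 m) and (value of joint wheel below 2.7132 rad or horizontal distance between die_b_mid and tray_in below 0.15 m) and (value of joint wheel below 2.7132 rad or horizontal distance between die_c_mid and tray_in below 0.15 m) and (value of joint wheel below 2.7132 rad or horizontal distance between die_d_mid and tray_in below 0.15 m) and (value of joint wheel above 2.3132 rad or (horizontal distance between die_a_mid and tray_in above 0.15 m and value of joint wheel above -1 rad) or (horizontal distance between die_b_mid and tray_in above 0.15 m and value of joint wheel above -1 rad) or (horizontal distance between die_c_mid and tray_in above 0.15 m and value of joint wheel above -1 rad)) and (value of joint wheel above 2.3132 rad or (horizontal distance between die_a_mid and tray_in above 0.15 m and value of joint wheel above -1 rad) or (horizontal distance between die_b_mid and tray_in above 0.15 m and value of joint wheel above -1 rad) or (horizontal distance between die_d_mid and tray_in above 0.15 m and value of joint wheel above -1 rad)) and (value of joint wheel above 2.3132 rad or (horizontal distance between die_a_mid and tray_in above 0.15 m and value of joint wheel above -1 rad) or (horizontal distance between die_c_mid and tray_in above 0.15 m and value of joint wheel above -1 rad) or (horizontal distance between die_d_mid and tray_in above 0.15 m and value of joint wheel above -1 rad)) and (value of joint wheel above 2.3132 rad or (horizontal distance between die_b_mid and tray_in above 0.15 m and value of joint wheel above -1 rad) or (horizontal distance between die_c_mid and tray_in above 0.15 m and value of joint wheel above -1 rad) or (horizontal distance between die_d_mid and tray_in above 0.15 m and value of joint wheel above -1 rad)) and (value of joint wheel above 2.9415 rad or (horizontal distance between die_a_mid and tray_in above 0.15 m and value of joint wheel above -1 rad) or (horizontal distance between die_b_mid and tray_in above 0.15 m and value of joint wheel above -1 rad) or (horizontal distance between die_c_mid and tray_in above 0.15 m and value of joint wheel above -1 rad) or (horizontal distance between die_d_mid and tray_in above 0.15 m and value of joint wheel above -1 rad))); the robot touches nothing.
It fails at once if a die is wrenched against its bed (over 25 N) (contact force between any of die_a, die_b and bed_1 above 25 N or contact force between any of die_c, die_d and bed_2 above 25 N).
It fails at once if another thing on the table is shifted more than 30 mm (distance of any of mallet, beater, frame, jar, tape_roll, glasses_case from where it was at the start of the episode above 0.03 m).
Of die_a, die_b, die_c, die_d only 2 to 4 are there at a start; the rules pass over those that are not, and their reading is None.
At some moment in a run one of tray, die_e may be knocked a few centimetres aside while the robot is not near it.
It also fails if it takes over 210 s, if anything falls off the work surface, if the arm or the gripper's body presses on something with over 40 N, if the wrist force passes 120 N, or if a joint passes its speed limit or range.

## Working session

There is one attempt and no reset: what is moved stays moved. The work goes in short steps, Python scripts to look and compute and a shell command to move; the robot and the scene stay as the last step left them, time stands still between calls to the robot, and variables do not carry over. Pictures are saved under pics/ and viewed, at most 14 in all, crops included, and the job is handed in when it is done.

```bash
mkdir -p pics; ls; cat > h.py <<'E'
import numpy as np,cv2
from bench import r
def ray(cam,u,v,z,info=None):
    c=info or r.camera_info(cam);K=np.array(c["K"]);T=np.array(c["world_to_cam"])
    R=T[:3,:3];o=-R.T@T[:3,3];d=R.T@np.linalg.solve(K,[u,v,1.])
    return (o+d*(z-o[2])/d[2])
def proj(cam,p):
    c=r.camera_info(cam);K=np.array(c["K"]);T=np.array(c["world_to_cam"])
    q=K@(T@np.append(p,1))[:3];return q[:2]/q[2]
E
python3 - <<'E'
from h import *
for n in("scene","top"):
    cv2.imwrite(f"pics/{n}0.png",r.grab_frame(n))
    c=r.camera_info(n);print(n,np.array(c["K"]).round(1).tolist(),np.array(c["world_to_cam"]).round(3).tolist())
o=r.get_obs();print({k:np.round(v,3).tolist() for k,v in o.items()})
E
```

```text
pics
scene [[390.7, 0.0, 277.7], [0.0, 390.7, 207.0], [0.0, 0.0, 1.0]] [[0.807, 0.59, -0.019, -0.392], [0.367, -0.527, -0.767, -0.155], [-0.462, 0.612, -0.642, 1.566], [0.0, 0.0, 0.0, 1.0]]
top [[500.8, 0.0, 279.7], [0.0, 500.8, 216.4], [0.0, 0.0, 1.0]] [[-0.016, -1.0, -0.002, -0.015], [-0.996, 0.016, -0.089, 0.484], [0.089, 0.001, -0.996, 1.486], [0.0, 0.0, 0.0, 1.0]]
{'time_s': 0.1, 'qpos': [1.171, 0.049, 0.098, 1.622, 0.0, 1.443], 'dq': [0.0, -0.001, 0.003, -0.002, -0.0, 0.001], 'joint_efforts': [0.002, -33.985, 32.093, 0.016, -0.0, 0.0], 'tool_pos': [0.141, 0.505, 0.23], 'eef_rot': [-0.426, -3.112, 0.003], 'wrist_force': [-0.627, 0.608, 0.55], 'torque': [0.027, 0.035, -0.024], 'finger_force': 0.0, 'width': 0.085}
```

View pics/top0.png

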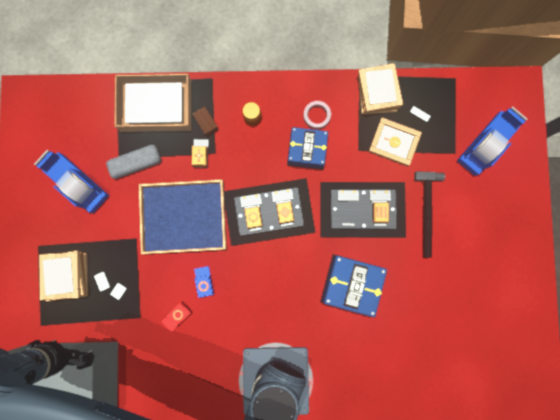

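View pics/scene0.png

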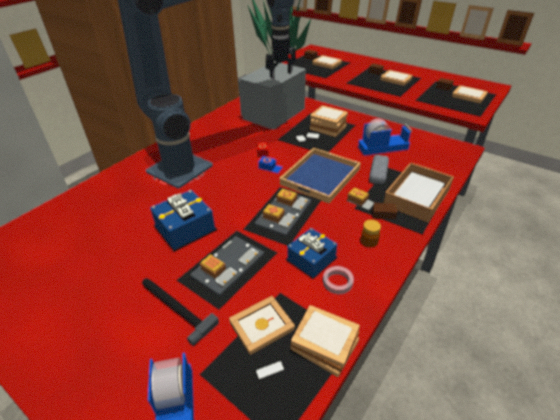

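Candidates (top view, px):
- **Dies:** brass dies at (253,216) and (285,211) in the left bed, (381,212) in the right bed, and the loose one at (199,153). The look-alikes to leave are blue (204,281) and red (176,316), plus the plain beater at (205,120).
- **Counters:** (308,147) is smaller and (357,287) is larger, so I choose (308,147).

Next is a close crop to check.

```bash
python3 - <<'E'
from h import *
im=cv2.imread("pics/top0.png")
cv2.imwrite("pics/crop1.png",cv2.resize(im[120:320,130:420],None,fx=2.75,fy=2.75,interpolation=cv2.INTER_CUBIC))
hsv=cv2.cvtColor(im,cv2.COLOR_BGR2HSV)
def comps(m,name,z,amin,amax):
    n,l,s,c=cv2.connectedComponentsWithStats(m.astype(np.uint8))
    for i in range(1,n):
        if amin<s[i,4]<amax:
            ys,xs=np.where(l==i);P=np.array([ray("top",x,y,z)[:2] for x,y in zip(xs,ys)]).astype(np.float32)
            (cx,cy),(w,h),a=cv2.minAreaRect(P);print(name,c[i].round(1),s[i,4],"c",round(cx,3),round(cy,3),"wh",round(w,3),round(h,3),round(a,1))
H,S,V=cv2.split(hsv)
comps((H>12)&(H<32)&(S>110)&(V>110),"brass",0.045,60,900)
comps((H>100)&(H<130)&(S>80),"blue",0.05,150,9000)
comps((V<60)&(S<120),"dark",0.0,1000,9000)
E
```

```text
brass [412.   14.6] 527 c 1.1 -0.441 wh 0.059 0.09 89.0
brass [526.6  29.9] 873 c 1.045 -0.745 wh 0.289 0.054 89.0
brass [362.9 102.7] 61 c 0.83 -0.279 wh 0.073 0.009 8.6
brass [251.  110.9] 253 c 0.803 0.058 wh 0.048 0.056 89.3
brass [198.7 155.9] 274 c 0.669 0.217 wh 0.045 0.058 89.8
brass [285.  214.5] 92 c 0.493 -0.039 wh 0.053 0.042 8.5
brass [380.7 212. ] 298 c 0.489 -0.322 wh 0.045 0.057 88.1
brass [256.7 220.1] 62 c 0.473 0.043 wh 0.033 0.064 62.8Traceback (most recent call last):
  File "<stdin>", line 13, in <module>
  File "<stdin>", line 9, in comps
  File "h.py", line 4, in ray
    c=info or r.camera_info(cam);K=np.array(c["K"]);T=np.array(c["world_to_cam"])
              ~~~~~~~~~~~~~^^^^^
ValueError: time passes only in moves, steps and waits
```

View pics/crop1.png

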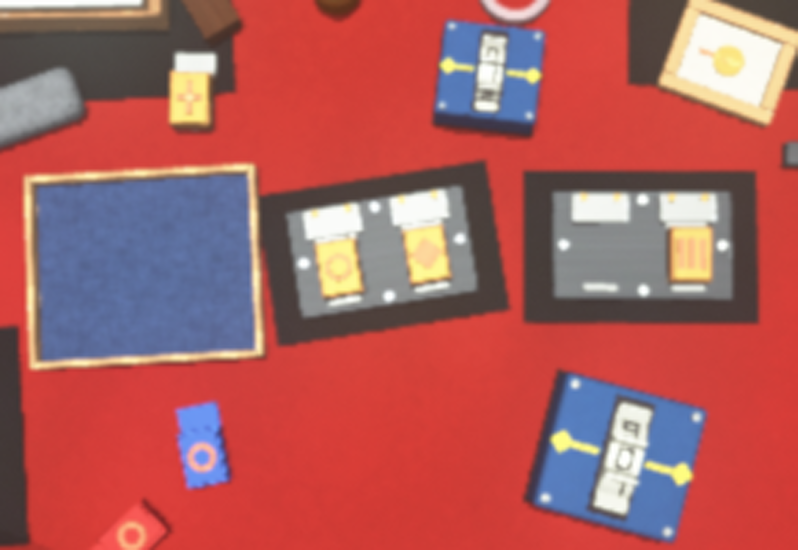

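The crop confirms the choice: yellow-wood dies with brass reliefs at crop px (190,95), (338,265), (427,252) and (690,252). The right bed's left bay is empty, so there are 4 dies. The small counter is at (490,80). The blue and red look-alikes are at (202,445) and (132,530).

```bash
cat > h.py <<'E'
import numpy as np,cv2,sys
from bench import r
from scipy.spatial.transform import Rotation as Ro
_C={}
def cam(n):
    if n not in _C: _C[n]=r.camera_info(n)
    return _C[n]
def ray(n,u,v,z):
    c=cam(n);K=np.array(c["K"]);T=np.array(c["world_to_cam"])
    R=T[:3,:3];o=-R.T@T[:3,3];d=R.T@np.linalg.solve(K,[u,v,1.])
    return (o+d*(z-o[2])/d[2])
def proj(n,p):
    c=cam(n);K=np.array(c["K"]);T=np.array(c["world_to_cam"])
    q=K@(T@np.append(p,1))[:3];return q[:2]/q[2]
def pose():
    o=r.get_obs();R=Ro.from_rotvec(o["eef_rot"]).as_matrix()
    return np.array(o["tool_pos"]),R,o
def go(x,y,z,phi):
    """phi: world heading of -toolx (deg). prints yaw to do first, then shifts in tool axes after the yaw"""
    p,R,o=pose();h=np.arctan2(-R[1,0],-R[0,0]);d=np.deg2rad(phi)-h;d=(d+np.pi/2)%np.pi-np.pi/2
    a=h+d;w=np.array([x,y,z])-p
    tx=-np.array([np.cos(a),np.sin(a)]);ty=np.array([-np.sin(a),np.cos(a)])
    print("yaw %.3f dx %.4f dy %.4f dz %.4f | at %s head %.1f t %.1f q6 %.2f F %s w %.3f"%(-d,w[:2]@tx,w[:2]@ty,-w[2],p.round(4),np.rad2deg(h),o["time_s"],o["qpos"][5],np.round(o["wrist_force"],1),o["width"]))
E
python3 - <<'E'
from h import *
def C(u,v,z): return ray("top",130+u/2.75,120+v/2.75,z)[:2].round(4)
print("cam",ray("top",280,216,0))
for k,us,z in [("tray",[(25,178),(255,165),(265,355),(33,368)],.036),
 ("bedL",[(287,213),(462,187),(478,291),(303,318)],.016),("bedR",[(553,190),(732,190),(732,299),(553,299)],.016),
 ("dieL1",[(318,242),(355,238),(362,292),(321,298)],.05),("dieL2",[(404,228),(442,223),(450,277),(411,284)],.05),
 ("dieR",[(670,226),(713,226),(713,282),(670,282)],.05),("dieE",[(170,72),(212,72),(211,127),(170,127)],.034),
 ("ctr",[(448,22),(543,30),(535,123),(439,112)],.062),("big",[(562,372),(705,410),(672,540),(533,500)],.062)]:
    P=np.array([C(u,v,z) for u,v in us]);e=P[0]+P[1]-P[2]-P[3]
    print(k,P.mean(0).round(4),"head %.1f"%np.rad2deg(np.arctan2(e[1],e[0])),np.linalg.norm(P-np.roll(P,1,0),axis=1).round(3))
K=np.array(cam("wrist")["K"]).round(0).tolist();T=np.array(cam("wrist")["world_to_cam"]);p,R,o=pose()
c=-T[:3,:3].T@T[:3,3];print(K,"wristcam in tool",(R.T@(c-p)).round(3),(T[:3,:3]@R).round(2).tolist())
go(.62,.19,.16,0)
E
```

```text
cam [ 0.48724793 -0.02424886  0.        ]
tray [0.4866 0.2664] head 2.8 [0.207 0.251 0.207 0.25 ]
bedL [0.4995 0.0085] head 7.8 [0.117 0.195 0.116 0.194]
bedR [ 0.5035 -0.2775] head -1.8 [0.121 0.198 0.121 0.196]
dieL1 [0.4803 0.0548] head 4.5 [0.061 0.04  0.059 0.044]
dieL2 [ 0.4944 -0.0397] head 6.8 [0.061 0.041 0.059 0.043]
dieR [ 0.4887 -0.3242] head -1.9 [0.06  0.046 0.06  0.046]
dieE [0.6695 0.2163] head -0.6 [0.061 0.046 0.061 0.045]
ctr [ 0.6886 -0.1126] head -6.4 [0.099 0.103 0.102 0.104]
big [ 0.2762 -0.2371] head -15.2 [0.138 0.156 0.14  0.151]
[[354.0, 0.0, 279.0], [0.0, 354.0, 213.0], [0.0, 0.0, 1.0]] wristcam in tool [ 0.079 -0.001 -0.142] [[-0.0, 1.0, 0.0], [-0.95, -0.0, -0.3], [-0.3, -0.0, 0.95]]
yaw -0.272 dx -0.4793 dy -0.3152 dz 0.0702 | at [0.1407 0.5052 0.2302] head -15.6 t 0.1 q6 1.44 F [-0.6  0.6  0.5] w 0.085
```

```bash
python3 -m handwheel '[{"yaw":-0.1,"grip":-1},{"yaw":-0.1},{"yaw":-0.072},{"dx":-0.04,"dy":-0.02},{"dx":-0.04,"dy":-0.03},{"dx":-0.04,"dy":-0.03},{"dx":-0.04,"dy":-0.03},{"dx":-0.04,"dy":-0.03}]' 20
python3 -m handwheel '[{"dx":-0.035,"dy":-0.03},{"dx":-0.035,"dy":-0.03},{"dx":-0.035,"dy":-0.03},{"dx":-0.035,"dy":-0.03},{"dx":-0.03,"dy":-0.02,"dz":0.02},{"dx":-0.02,"dy":-0.01,"dz":0.03},{},{}]'
python3 - <<'E'
from h import *
go(.667,.2163,.012,-.6)
cv2.imwrite("pics/w1.png",r.grab_frame("wrist"))
for p in [(.6395,.1943,.034),(.6395,.2383,.034),(.6995,.1943,.034),(.6995,.2383,.034)]: print(proj("wrist",p).round(0))
E
```

```text
yaw -0.261 dx -0.5293 dy -0.2834 dz 0.2182 | at [0.1407 0.5052 0.2302] head -15.6 t 0.1 q6 1.44 F [-0.6  0.6  0.5] w 0.085
[167. 562.]
[195. 557.]
[181. 587.]
[208. 582.]$[0]: bad value
$[0]: bad value
```

View pics/w1.png

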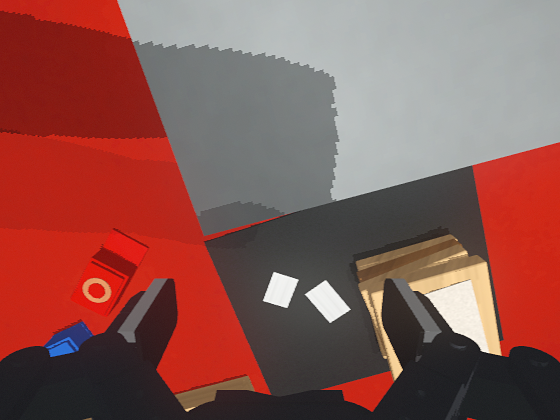

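The wrist view shows the fingers at the bottom edge, with the red and blue look-alikes at the lower left. The rows were refused, most likely because every key must be present, so I'll resend them in full.

```bash
python3 -m handwheel '[{"dx":0,"dy":0,"dz":0,"yaw":-0.1,"grip":-1},{"dx":0,"dy":0,"dz":0,"yaw":-0.1,"grip":-1},{"dx":0,"dy":0,"dz":0,"yaw":-0.06,"grip":-1},{"dx":-0.03,"dy":-0.02,"dz":0,"yaw":0,"grip":-1},{"dx":-0.035,"dy":-0.02,"dz":0,"yaw":0,"grip":-1},{"dx":-0.035,"dy":-0.02,"dz":0,"yaw":0,"grip":-1},{"dx":-0.035,"dy":-0.02,"dz":0,"yaw":0,"grip":-1},{"dx":-0.035,"dy":-0.02,"dz":0,"yaw":0,"grip":-1}]' 20
python3 -m handwheel '[{"dx":-0.035,"dy":-0.02,"dz":0,"yaw":0,"grip":-1},{"dx":-0.035,"dy":-0.02,"dz":0,"yaw":0,"grip":-1},{"dx":-0.035,"dy":-0.02,"dz":0,"yaw":0,"grip":-1},{"dx":-0.035,"dy":-0.02,"dz":0.01,"yaw":0,"grip":-1},{"dx":-0.035,"dy":-0.02,"dz":0.02,"yaw":0,"grip":-1},{"dx":-0.035,"dy":-0.02,"dz":0.02,"yaw":0,"grip":-1},{"dx":-0.03,"dy":-0.02,"dz":0.03,"yaw":0,"grip":-1},{"dx":-0.02,"dy":-0.01,"dz":0.03,"yaw":0,"grip":-1}]'
python3 - <<'E'
from h import *
go(.667,.2163,.012,-.6)
E
```

```text
time_s: 0.82
tool_pos: [0.3108, 0.4025, 0.231]
eef_rot: [-0.017, -3.141, 0.0]
wrist_force: [0.3, 0.4, 0.7]
width: 0.0852
finger_force: 0.0
time_s: 1.48
tool_pos: [0.5628, 0.2537, 0.1276]
eef_rot: [0.023, 3.138, 0.0]
wrist_force: [0.3, 0.2, -0.1]
width: 0.0854
finger_force: 0.0
yaw -0.004 dx -0.1046 dy -0.0363 dz 0.1156 | at [0.5628 0.2537 0.1276] head -0.8 t 1.5 q6 0.33 F [ 0.3  0.2 -0.1] w 0.085
```

```bash
python3 -m handwheel '[{"dx":-0.035,"dy":-0.012,"dz":0.005,"yaw":0,"grip":-1},{"dx":-0.035,"dy":-0.012,"dz":0.01,"yaw":0,"grip":-1},{"dx":-0.025,"dy":-0.01,"dz":0.01,"yaw":0,"grip":-1},{"dx":0,"dy":0,"dz":0.02,"yaw":0,"grip":-1},{"dx":0,"dy":0,"dz":0,"yaw":0,"grip":-1}]'
python3 - <<'E'
from h import *
go(.667,.2163,.012,-.6)
cv2.imwrite("pics/w2.png",r.grab_frame("wrist"))
E
```

```text
time_s: 1.9
tool_pos: [0.6523, 0.2188, 0.0762]
eef_rot: [-0.022, -3.132, 0.003]
wrist_force: [-1.4, 0.5, -0.9]
width: 0.0854
finger_force: 0.0
yaw -0.004 dx -0.0147 dy -0.0023 dz 0.0642 | at [0.6523 0.2188 0.0762] head -0.8 t 1.9 q6 0.24 F [-1.4  0.5 -0.9] w 0.085
```

View pics/w2.png

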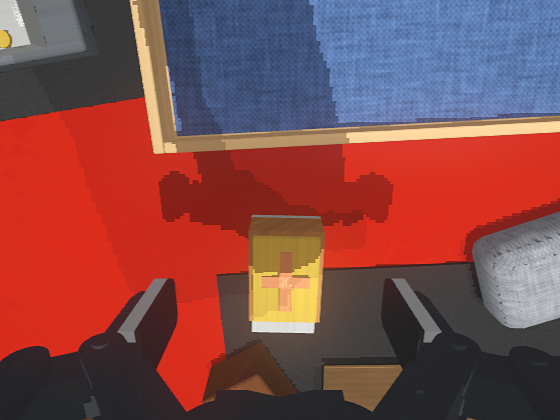

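Die E sits between the open fingers, face px (286,285), finger mid-line at about 280. It's well clear of the glasses case (520,280) and the beater (255,370).

```bash
python3 -m handwheel '[{"dx":-0.010,"dy":-0.002,"dz":0.01,"yaw":0,"grip":-1},{"dx":-0.003,"dy":0,"dz":0.02,"yaw":0,"grip":-1},{"dx":0,"dy":0,"dz":0.02,"yaw":0,"grip":-1},{"dx":0,"dy":0,"dz":0.012,"yaw":0,"grip":-1},{"dx":0,"dy":0,"dz":0,"yaw":0,"grip":-1},{"dx":0,"dy":0,"dz":0,"yaw":0,"grip":1},{"dx":0,"dy":0,"dz":0,"yaw":0,"grip":1},{"dx":0,"dy":0,"dz":0,"yaw":0,"grip":1}]' 30
python3 -m handwheel '[{"dx":0,"dy":0,"dz":0,"yaw":0,"grip":1},{"dx":0,"dy":0,"dz":0,"yaw":0,"grip":1},{"dx":0,"dy":0,"dz":-0.03,"yaw":0,"grip":1},{"dx":0,"dy":0,"dz":-0.04,"yaw":0,"grip":1},{"dx":0,"dy":0,"dz":0,"yaw":0,"grip":1}]'
python3 - <<'E'
from h import *
go(.5202,.3181,.018,2.8)
E
```

```text
time_s: 2.62
tool_pos: [0.6682, 0.2193, 0.0231]
eef_rot: [0.018, 3.138, 0.001]
wrist_force: [-0.5, 0.3, 0.5]
width: 0.0516
finger_force: 0.0
time_s: 3.03
tool_pos: [0.6715, 0.2195, 0.1]
eef_rot: [0.019, 3.128, 0.004]
wrist_force: [2.2, 0.6, 0.4]
width: 0.0425
finger_force: 31.3
yaw -0.061 dx 0.1463 dy 0.1059 dz 0.0820 | at [0.6715 0.2195 0.1   ] head -0.7 t 3.0 q6 0.23 F [2.2 0.6 0.4] w 0.043
```

```bash
python3 -m handwheel '[{"dx":0.02,"dy":0.01,"dz":0,"yaw":-0.06,"grip":1},{"dx":0.035,"dy":0.025,"dz":0,"yaw":0,"grip":1},{"dx":0.035,"dy":0.025,"dz":0,"yaw":0,"grip":1},{"dx":0.035,"dy":0.025,"dz":0.0,"yaw":0,"grip":1},{"dx":0.02,"dy":0.02,"dz":0,"yaw":0,"grip":1},{"dx":0,"dy":0,"dz":0.01,"yaw":0,"grip":1},{"dx":0,"dy":0,"dz":0.0,"yaw":0,"grip":1}]'
python3 - <<'E'
from h import *
import time
im=r.grab_frame("top");cv2.imwrite("pics/t2.png",im)
H,S,V=cv2.split(cv2.cvtColor(im,cv2.COLOR_BGR2HSV))
print(ray("top",280,216,0).round(3))
m=((H>100)&(H<130)&(S>60)&(V<170)).astype(np.uint8)[170:265,125:235];ys,xs=np.where(m)
(c,wh,a)=cv2.minAreaRect(np.array([ray("top",x+125,y+170,.006)[:2] for x,y in zip(xs,ys)],np.float32));print("felt",c,wh,a)
go(.5202,.3181,.024,2.8)
E
```

```text
time_s: 3.62
tool_pos: [0.5191, 0.3163, 0.0791]
eef_rot: [0.08, -3.139, 0.002]
wrist_force: [-0.0, -0.1, -2.1]
width: 0.0427
finger_force: 31.3
[ 0.487 -0.024  0.   ]
felt (0.49039989709854126, 0.2612324059009552) (0.19191637635231018, 0.2074817717075348) 2.1636743545532227
yaw 0.000 dx -0.0001 dy 0.0027 dz 0.0555 | at [0.5202 0.3154 0.0795] head 2.8 t 3.7 q6 0.39 F [-0.  -0.3 -1.9] w 0.043
```

```bash
python3 -m handwheel '[{"dx":0,"dy":0.002,"dz":0.015,"yaw":0,"grip":1},{"dx":0,"dy":0,"dz":0.015,"yaw":0,"grip":1},{"dx":0,"dy":0,"dz":0.012,"yaw":0,"grip":1},{"dx":0,"dy":0,"dz":0.006,"yaw":0,"grip":1},{"dx":0,"dy":0,"dz":0.002,"yaw":0,"grip":1},{"dx":0,"dy":0,"dz":0,"yaw":0,"grip":1},{"dx":0,"dy":0,"dz":0,"yaw":0,"grip":1}]'
python3 - <<'E'
from h import *
go(.5202,.3181,.024,2.8)
E
```

```text
time_s: 4.25
tool_pos: [0.5218, 0.3175, 0.0312]
eef_rot: [-0.075, 3.14, 0.001]
wrist_force: [0.1, -0.2, -1.3]
width: 0.0429
finger_force: 31.3
yaw -0.001 dx 0.0015 dy 0.0007 dz 0.0072 | at [0.5218 0.3175 0.0312] head 2.7 t 4.2 q6 0.39 F [ 0.1 -0.2 -1.3] w 0.043
```

```bash
python3 -m handwheel '[{"dx":0,"dy":0,"dz":0.003,"yaw":0,"grip":1},{"dx":0,"dy":0,"dz":0,"yaw":0,"grip":-1},{"dx":0,"dy":0,"dz":0,"yaw":0,"grip":-1},{"dx":0,"dy":0,"dz":0,"yaw":0,"grip":-1},{"dx":0,"dy":0,"dz":-0.02,"yaw":0,"grip":-1},{"dx":0,"dy":0,"dz":-0.035,"yaw":0,"grip":-1},{"dx":0,"dy":0,"dz":-0.035,"yaw":0,"grip":-1},{"dx":0,"dy":0,"dz":0,"yaw":0,"grip":-1}]'
python3 - <<'E'
from h import *
go(.4664,.0529,.09,7.8)
E
```

```text
time_s: 4.92
tool_pos: [0.5255, 0.3198, 0.127]
eef_rot: [-0.076, 3.127, 0.009]
wrist_force: [1.3, 1.2, 1.8]
width: 0.0856
finger_force: 0.0
yaw -0.088 dx 0.0948 dy -0.2564 dz 0.0370 | at [0.5255 0.3198 0.127 ] head 2.8 t 4.9 q6 0.39 F [1.3 1.2 1.8] w 0.086
```

```bash
python3 -m handwheel '[{"dx":0,"dy":-0.02,"dz":0,"yaw":-0.088,"grip":-1},{"dx":0.015,"dy":-0.036,"dz":0,"yaw":0,"grip":-1},{"dx":0.015,"dy":-0.038,"dz":0,"yaw":0,"grip":-1},{"dx":0.015,"dy":-0.038,"dz":0,"yaw":0,"grip":-1},{"dx":0.015,"dy":-0.038,"dz":0,"yaw":0,"grip":-1},{"dx":0.015,"dy":-0.038,"dz":0.01,"yaw":0,"grip":-1},{"dx":0.015,"dy":-0.036,"dz":0.02,"yaw":0,"grip":-1},{"dx":0.003,"dy":-0.01,"dz":0.0,"yaw":0,"grip":-1}]'
python3 -m handwheel '[{"dx":0,"dy":0,"dz":0,"yaw":0,"grip":-1},{"dx":0,"dy":0,"dz":0,"yaw":0,"grip":-1}]'
python3 - <<'E'
from h import *
go(.4664,.0529,.09,7.8)
cv2.imwrite("pics/w3.png",r.grab_frame("wrist"))
def P(x,y,z): # die frame -> px
    a=np.deg2rad(7.8);return proj("wrist",(.4803+x*np.cos(a)-y*np.sin(a),.0548+x*np.sin(a)+y*np.cos(a),z)).round(0)
print(P(-.03,.022,.05),P(-.03,-.022,.05),P(.03,.022,.05))
E
```

```text
time_s: 5.58
tool_pos: [0.4576, 0.0516, 0.0848]
eef_rot: [0.207, -3.127, 0.003]
wrist_force: [-2.0, 0.5, -1.0]
width: 0.0852
finger_force: 0.0
time_s: 5.75
tool_pos: [0.4627, 0.0553, 0.0892]
eef_rot: [-0.211, 3.133, 0.001]
wrist_force: [0.6, 0.3, 0.2]
width: 0.0856
finger_force: 0.0
yaw -0.001 dx -0.0034 dy -0.0029 dz -0.0008 | at [0.4627 0.0553 0.0892] head 7.7 t 5.8 q6 -0.16 F [0.6 0.3 0.2] w 0.086
[313. 227.] [233. 227.] [310. 322.]
```

View pics/w3.png

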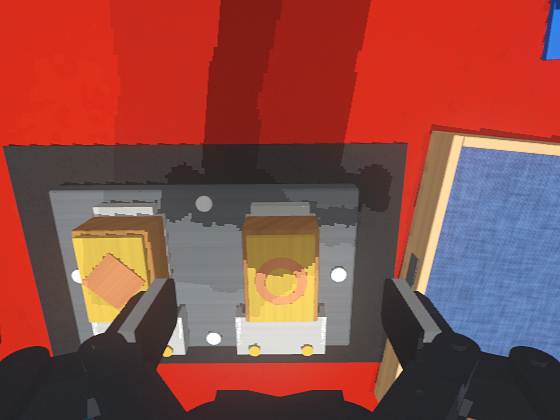

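The circle die's front top edge is at cols 246–318, row 235. That puts its centre at 282 against a finger mid-line of 280, so y is nearly right and I move about 7 mm further on in x.

```bash
python3 -m handwheel '[{"dx":-0.007,"dy":0.001,"dz":0.01,"yaw":0,"grip":-1},{"dx":0,"dy":0,"dz":0.02,"yaw":0,"grip":-1},{"dx":0,"dy":0,"dz":0.02,"yaw":0,"grip":-1},{"dx":0,"dy":0,"dz":0.01,"yaw":0,"grip":-1},{"dx":0,"dy":0,"dz":0.005,"yaw":0,"grip":-1},{"dx":0,"dy":0,"dz":0,"yaw":0,"grip":-1},{"dx":0,"dy":0,"dz":0,"yaw":0,"grip":-1}]' 20
python3 - <<'E'
from h import *
go(.470,.0565,.021,7.8)
E
```

```text
time_s: 6.38
tool_pos: [0.4696, 0.0579, 0.024]
eef_rot: [-0.215, 3.134, 0.0]
wrist_force: [1.3, -0.5, 0.3]
width: 0.0851
finger_force: 0.0
yaw 0.001 dx -0.0002 dy -0.0014 dz 0.0030 | at [0.4696 0.0579 0.024 ] head 7.9 t 6.4 q6 -0.16 F [ 1.3 -0.5  0.3] w 0.085
```

```bash
python3 -m handwheel '[{"dx":0,"dy":0,"dz":0,"yaw":0,"grip":1},{"dx":0,"dy":0,"dz":0,"yaw":0,"grip":1},{"dx":0,"dy":0,"dz":0,"yaw":0,"grip":1},{"dx":0,"dy":0,"dz":0,"yaw":0,"grip":1},{"dx":0,"dy":0,"dz":0,"yaw":0,"grip":1},{"dx":0,"dy":0,"dz":0,"yaw":0,"grip":1}]' 20
python3 -m handwheel '[{"dx":0,"dy":0,"dz":-0.002,"yaw":0,"grip":1},{"dx":0,"dy":0,"dz":-0.002,"yaw":0,"grip":1},{"dx":-0.0005,"dy":0,"dz":-0.0015,"yaw":0,"grip":1},{"dx":0,"dy":0,"dz":0,"yaw":0,"grip":1},{"dx":0,"dy":0,"dz":0,"yaw":0,"grip":1}]'
python3 -m handwheel '[{"dx":-0.0005,"dy":0,"dz":-0.0015,"yaw":0,"grip":1},{"dx":-0.0005,"dy":0,"dz":-0.0015,"yaw":0,"grip":1},{"dx":0,"dy":0,"dz":0,"yaw":0,"grip":1},{"dx":0,"dy":0,"dz":0,"yaw":0,"grip":1}]'
```

```text
time_s: 6.88
tool_pos: [0.4699, 0.0572, 0.0247]
eef_rot: [-0.213, 3.132, -0.0]
wrist_force: [-1.2, 0.7, 4.5]
width: 0.0437
finger_force: 21.2
time_s: 7.3
tool_pos: [0.4691, 0.0574, 0.0288]
eef_rot: [0.214, -3.133, -0.0]
wrist_force: [0.4, -0.0, -2.2]
width: 0.0435
finger_force: 20.8
time_s: 7.63
tool_pos: [0.4698, 0.0578, 0.0315]
eef_rot: [0.214, -3.133, -0.001]
wrist_force: [0.5, 1.0, -6.2]
width: 0.0437
finger_force: 21.3
```

```bash
python3 -m handwheel '[{"dx":-0.0005,"dy":0,"dz":-0.0015,"yaw":0,"grip":1},{"dx":-0.0005,"dy":0,"dz":-0.0015,"yaw":0,"grip":1},{"dx":0,"dy":0,"dz":0,"yaw":0,"grip":1},{"dx":-0.0005,"dy":0,"dz":-0.0015,"yaw":0,"grip":1},{"dx":0,"dy":0,"dz":-0.0015,"yaw":0,"grip":1},{"dx":0,"dy":0,"dz":0,"yaw":0,"grip":1},{"dx":0,"dy":0,"dz":0,"yaw":0,"grip":1}]'
python3 - <<'E'
from h import *
cv2.imwrite("pics/w4.png",r.grab_frame("wrist")[120:420,120:460])
E
```

```text
time_s: 8.22
tool_pos: [0.4723, 0.0577, 0.0385]
eef_rot: [-0.214, 3.134, -0.0]
wrist_force: [0.9, 1.2, -5.3]
width: 0.0434
finger_force: 21.5
```

View pics/w4.png

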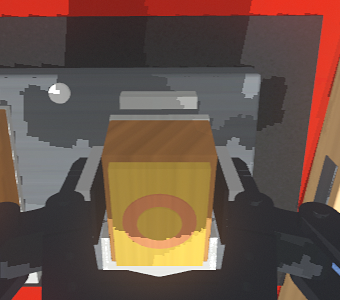

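The front edge (crop row 115) now stands above the lip (row 100), with the ring face tipped up. Next I draw it forward.

```bash
python3 -m handwheel '[{"dx":0.003,"dy":0,"dz":0,"yaw":0,"grip":1},{"dx":0.003,"dy":0,"dz":0,"yaw":0,"grip":1},{"dx":0.003,"dy":0,"dz":0,"yaw":0,"grip":1},{"dx":0.003,"dy":0,"dz":0,"yaw":0,"grip":1},{"dx":0,"dy":0,"dz":0,"yaw":0,"grip":1}]'
python3 -m handwheel '[{"dx":0.003,"dy":0,"dz":-0.0005,"yaw":0,"grip":1},{"dx":0.003,"dy":0,"dz":-0.0005,"yaw":0,"grip":1},{"dx":0.004,"dy":0,"dz":-0.001,"yaw":0,"grip":1},{"dx":0.004,"dy":0,"dz":-0.001,"yaw":0,"grip":1},{"dx":0.003,"dy":0,"dz":-0.001,"yaw":0,"grip":1},{"dx":0,"dy":0,"dz":0,"yaw":0,"grip":1},{"dx":0,"dy":0,"dz":0,"yaw":0,"grip":1}]'
```

```text
time_s: 8.68
tool_pos: [0.4596, 0.0559, 0.0385]
eef_rot: [-0.214, 3.134, -0.0]
wrist_force: [-1.7, 0.3, -1.9]
width: 0.0433
finger_force: 21.9
time_s: 9.27
tool_pos: [0.4433, 0.0538, 0.0424]
eef_rot: [-0.214, 3.134, -0.0]
wrist_force: [0.0, -0.5, -2.9]
width: 0.0434
finger_force: 21.9
```

```bash
python3 -m handwheel '[{"dx":0,"dy":0,"dz":-0.01,"yaw":0,"grip":1},{"dx":0,"dy":0,"dz":-0.02,"yaw":0,"grip":1},{"dx":0,"dy":0,"dz":-0.02,"yaw":0,"grip":1},{"dx":0,"dy":0,"dz":-0.015,"yaw":0,"grip":1},{"dx":0,"dy":0,"dz":0,"yaw":0,"grip":1}]'
python3 - <<'E'
from h import *
im=r.grab_frame("top");cv2.imwrite("pics/t3.png",cv2.resize(im[130:330,125:425],None,fx=2.6,fy=2.6,interpolation=cv2.INTER_CUBIC))
E
```

```text
time_s: 9.68
tool_pos: [0.4465, 0.0537, 0.1118]
eef_rot: [-0.213, 3.126, -0.001]
wrist_force: [1.6, 0.5, -1.9]
width: 0.0435
finger_force: 22.0
```

View pics/t3.png

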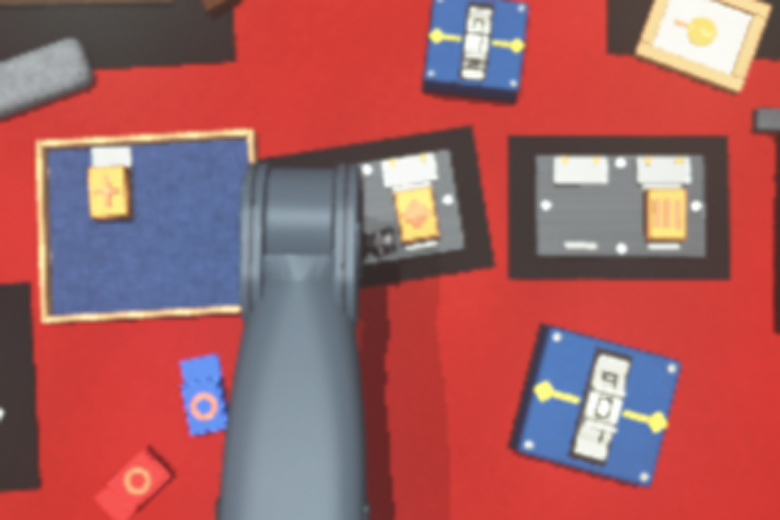

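Die E lies flat in the tray at crop (109,185), and the tray hasn't moved: its corners (37,142) and (254,130) match the first picture.

```bash
python3 - <<'E'
from h import *
go(.513,.222,.08,2.8)
E
```

```text
yaw 0.087 dx -0.0756 dy 0.1647 dz 0.0299 | at [0.4455 0.0538 0.1099] head 7.8 t 9.7 q6 -0.17 F [-0.1  0.3 -2.4] w 0.044
```

```bash
python3 -m handwheel '[{"dx":0,"dy":0.02,"dz":0,"yaw":0.087,"grip":1},{"dx":-0.015,"dy":0.03,"dz":0,"yaw":0,"grip":1},{"dx":-0.015,"dy":0.035,"dz":0,"yaw":0,"grip":1},{"dx":-0.015,"dy":0.035,"dz":0,"yaw":0,"grip":1},{"dx":-0.015,"dy":0.03,"dz":0,"yaw":0,"grip":1},{"dx":-0.014,"dy":0.015,"dz":0.02,"yaw":0,"grip":1},{"dx":0,"dy":0,"dz":0.01,"yaw":0,"grip":1},{"dx":0,"dy":0,"dz":0,"yaw":0,"grip":1}]'
python3 -m handwheel '[{"dx":0,"dy":0,"dz":0,"yaw":0,"grip":1}]'
python3 - <<'E'
from h import *
go(.513,.222,.016,2.8)
cv2.imwrite("pics/w5.png",r.grab_frame("wrist"))
E
```

```text
time_s: 10.4
tool_pos: [0.5042, 0.2218, 0.0722]
eef_rot: [0.08, -3.132, 0.004]
wrist_force: [-1.2, -0.3, -2.2]
width: 0.0436
finger_force: 21.9
time_s: 10.48
tool_pos: [0.5051, 0.2211, 0.0747]
eef_rot: [0.077, -3.135, 0.003]
wrist_force: [-0.4, 0.9, -1.1]
width: 0.0435
finger_force: 21.9
yaw 0.000 dx -0.0080 dy 0.0005 dz 0.0587 | at [0.5051 0.2211 0.0747] head 2.8 t 10.5 q6 0.24 F [-0.4  0.9 -1.1] w 0.044
```

View pics/w5.png

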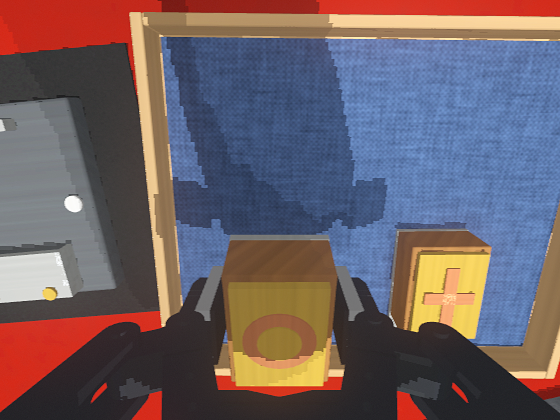

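The ring die hangs over the tray's right half at px (280,320), with die E (448,290) beside it and clear of the walls.

```bash
python3 -m handwheel '[{"dx":-0.006,"dy":0,"dz":0.015,"yaw":0,"grip":1},{"dx":0,"dy":0,"dz":0.014,"yaw":0,"grip":1},{"dx":0,"dy":0,"dz":0.01,"yaw":0,"grip":1},{"dx":0,"dy":0,"dz":0.006,"yaw":0,"grip":1},{"dx":0,"dy":0,"dz":0.004,"yaw":0,"grip":1},{"dx":0,"dy":0,"dz":0.004,"yaw":0,"grip":1},{"dx":0,"dy":0,"dz":0,"yaw":0,"grip":1},{"dx":0,"dy":0,"dz":0,"yaw":0,"grip":1}]'
python3 -m handwheel '[{"dx":0,"dy":0,"dz":0.002,"yaw":0,"grip":1},{"dx":0,"dy":0,"dz":0.002,"yaw":0,"grip":1},{"dx":0,"dy":0,"dz":0,"yaw":0,"grip":1},{"dx":0,"dy":0,"dz":0,"yaw":0,"grip":1}]'
```

```text
time_s: 11.2
tool_pos: [0.5139, 0.2225, 0.0249]
eef_rot: [-0.077, 3.139, 0.001]
wrist_force: [-0.6, 0.9, -1.0]
width: 0.0433
finger_force: 22.1
time_s: 11.53
tool_pos: [0.5136, 0.2227, 0.0208]
eef_rot: [-0.078, 3.14, 0.001]
wrist_force: [-2.2, -0.4, 2.7]
width: 0.0438
finger_force: 22.6
```

```bash
python3 -m handwheel '[{"dx":0,"dy":0,"dz":0.002,"yaw":0,"grip":1},{"dx":0,"dy":0,"dz":0.002,"yaw":0,"grip":1},{"dx":0,"dy":0,"dz":0,"yaw":0,"grip":1},{"dx":0,"dy":0,"dz":0,"yaw":0,"grip":-1},{"dx":0,"dy":0,"dz":0,"yaw":0,"grip":-1},{"dx":0,"dy":0,"dz":0,"yaw":0,"grip":-1},{"dx":0,"dy":0,"dz":-0.02,"yaw":0,"grip":-1},{"dx":0,"dy":0,"dz":-0.035,"yaw":0,"grip":-1}]'
python3 -m handwheel '[{"dx":0,"dy":0,"dz":-0.03,"yaw":0,"grip":-1},{"dx":0,"dy":0,"dz":0,"yaw":0,"grip":-1}]'
python3 - <<'E'
from h import *
go(.4835,-.0385,.09,7.8)
E
```

```text
time_s: 12.2
tool_pos: [0.5092, 0.2209, 0.0662]
eef_rot: [0.077, -3.13, 0.005]
wrist_force: [0.9, -0.1, 0.9]
width: 0.0851
finger_force: 0.0
time_s: 12.37
tool_pos: [0.518, 0.2236, 0.1087]
eef_rot: [-0.077, 3.128, 0.005]
wrist_force: [1.8, 0.2, 0.1]
width: 0.085
finger_force: 0.0
yaw -0.087 dx 0.0698 dy -0.2550 dz 0.0187 | at [0.518  0.2236 0.1087] head 2.8 t 12.4 q6 0.24 F [1.8 0.2 0.1] w 0.085
```

```bash
python3 -m handwheel '[{"dx":0,"dy":-0.02,"dz":0,"yaw":-0.087,"grip":-1},{"dx":0.01,"dy":-0.036,"dz":0,"yaw":0,"grip":-1},{"dx":0.013,"dy":-0.038,"dz":0,"yaw":0,"grip":-1},{"dx":0.013,"dy":-0.038,"dz":0,"yaw":0,"grip":-1},{"dx":0.013,"dy":-0.038,"dz":0,"yaw":0,"grip":-1},{"dx":0.01,"dy":-0.038,"dz":0,"yaw":0,"grip":-1},{"dx":0.008,"dy":-0.034,"dz":0.01,"yaw":0,"grip":-1},{"dx":0.002,"dy":-0.013,"dz":0.008,"yaw":0,"grip":-1}]'
python3 -m handwheel '[{"dx":0,"dy":0,"dz":0,"yaw":0,"grip":-1},{"dx":0,"dy":0,"dz":0,"yaw":0,"grip":-1}]'
python3 - <<'E'
from h import *
go(.4835,-.0385,.021,7.8)
cv2.imwrite("pics/w6.png",r.grab_frame("wrist"))
E
```

```text
time_s: 13.03
tool_pos: [0.4778, -0.0441, 0.0834]
eef_rot: [-0.207, 3.133, -0.005]
wrist_force: [0.6, 0.4, -0.1]
width: 0.0857
finger_force: 0.0
time_s: 13.2
tool_pos: [0.4773, -0.0403, 0.0826]
eef_rot: [0.21, -3.134, -0.001]
wrist_force: [-0.6, 0.1, -0.3]
width: 0.0854
finger_force: 0.0
yaw -0.002 dx -0.0064 dy 0.0010 dz 0.0616 | at [ 0.4773 -0.0403  0.0826] head 7.7 t 13.2 q6 -0.36 F [-0.6  0.1 -0.3] w 0.085
```

View pics/w6.png

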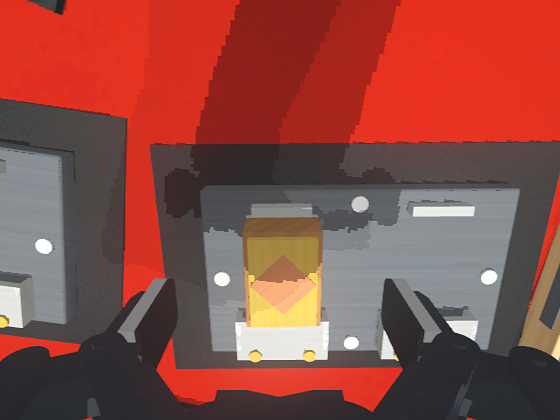

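The diamond die's front edge is at cols 244–323, row 237, centred on 283. That calls for the same small corrections as before.

```bash
python3 -m handwheel '[{"dx":-0.007,"dy":0.0015,"dz":0.01,"yaw":0,"grip":-1},{"dx":0,"dy":0,"dz":0.02,"yaw":0,"grip":-1},{"dx":0,"dy":0,"dz":0.02,"yaw":0,"grip":-1},{"dx":0,"dy":0,"dz":0.009,"yaw":0,"grip":-1},{"dx":0,"dy":0,"dz":0.000,"yaw":0,"grip":-1},{"dx":0,"dy":0,"dz":0,"yaw":0,"grip":-1},{"dx":0,"dy":0,"dz":0,"yaw":0,"grip":-1}]' 20
python3 - <<'E'
from h import *
go(.4835,-.0385,.024,7.8)
E
```

```text
time_s: 13.83
tool_pos: [0.4856, -0.037, 0.0252]
eef_rot: [-0.215, 3.133, -0.001]
wrist_force: [0.3, -0.2, 0.8]
width: 0.0853
finger_force: 0.0
yaw 0.001 dx 0.0023 dy -0.0012 dz 0.0012 | at [ 0.4856 -0.037   0.0252] head 7.9 t 13.8 q6 -0.35 F [ 0.3 -0.2  0.8] w 0.085
```

```bash
python3 -m handwheel '[{"dx":0.001,"dy":0,"dz":0.001,"yaw":0,"grip":1},{"dx":0,"dy":0,"dz":0,"yaw":0,"grip":1},{"dx":0,"dy":0,"dz":0,"yaw":0,"grip":1},{"dx":0,"dy":0,"dz":0,"yaw":0,"grip":1},{"dx":0,"dy":0,"dz":0,"yaw":0,"grip":1},{"dx":0,"dy":0,"dz":0,"yaw":0,"grip":1}]' 20
python3 -m handwheel '[{"dx":0,"dy":0,"dz":-0.002,"yaw":0,"grip":1},{"dx":0,"dy":0,"dz":-0.002,"yaw":0,"grip":1},{"dx":-0.0005,"dy":0,"dz":-0.0015,"yaw":0,"grip":1},{"dx":-0.0005,"dy":0,"dz":-0.0015,"yaw":0,"grip":1},{"dx":-0.0005,"dy":0,"dz":-0.0015,"yaw":0,"grip":1},{"dx":0,"dy":0,"dz":0,"yaw":0,"grip":1},{"dx":0,"dy":0,"dz":0,"yaw":0,"grip":1}]'
python3 -m handwheel '[{"dx":-0.0005,"dy":0,"dz":-0.0015,"yaw":0,"grip":1},{"dx":-0.0005,"dy":0,"dz":-0.0015,"yaw":0,"grip":1},{"dx":-0.0005,"dy":0,"dz":-0.0015,"yaw":0,"grip":1},{"dx":0,"dy":0,"dz":-0.0015,"yaw":0,"grip":1},{"dx":0,"dy":0,"dz":0,"yaw":0,"grip":1},{"dx":0,"dy":0,"dz":0,"yaw":0,"grip":1}]'
```

```text
time_s: 14.33
tool_pos: [0.4842, -0.0376, 0.024]
eef_rot: [-0.214, 3.133, -0.0]
wrist_force: [-0.1, 0.5, 3.9]
width: 0.0433
finger_force: 21.3
time_s: 14.92
tool_pos: [0.4842, -0.037, 0.0308]
eef_rot: [0.214, -3.132, -0.001]
wrist_force: [-0.4, 0.9, -6.0]
width: 0.0436
finger_force: 21.4
time_s: 15.42
tool_pos: [0.4867, -0.0371, 0.0381]
eef_rot: [-0.214, 3.134, -0.0]
wrist_force: [0.2, 0.5, -4.0]
width: 0.0437
finger_force: 21.6
```

```bash
python3 -m handwheel '[{"dx":0.003,"dy":0,"dz":0,"yaw":0,"grip":1},{"dx":0.003,"dy":0,"dz":0,"yaw":0,"grip":1},{"dx":0.003,"dy":0,"dz":0,"yaw":0,"grip":1},{"dx":0.003,"dy":0,"dz":0,"yaw":0,"grip":1},{"dx":0,"dy":0,"dz":0,"yaw":0,"grip":1}]'
python3 -m handwheel '[{"dx":0.003,"dy":0,"dz":-0.0005,"yaw":0,"grip":1},{"dx":0.003,"dy":0,"dz":-0.0005,"yaw":0,"grip":1},{"dx":0.004,"dy":0,"dz":-0.001,"yaw":0,"grip":1},{"dx":0.004,"dy":0,"dz":-0.001,"yaw":0,"grip":1},{"dx":0.003,"dy":0,"dz":-0.001,"yaw":0,"grip":1},{"dx":0,"dy":0,"dz":0,"yaw":0,"grip":1},{"dx":0,"dy":0,"dz":0,"yaw":0,"grip":1}]'
python3 -m handwheel '[{"dx":0,"dy":0,"dz":-0.01,"yaw":0,"grip":1},{"dx":0,"dy":0,"dz":-0.02,"yaw":0,"grip":1},{"dx":0,"dy":0,"dz":-0.02,"yaw":0,"grip":1},{"dx":0,"dy":0,"dz":-0.015,"yaw":0,"grip":1},{"dx":0,"dy":0,"dz":0,"yaw":0,"grip":1}]'
python3 - <<'E'
from h import *
# slots: front pair, TCP 15 mm before block centre: tray (-76.5,+-48) with tongue to +x
go(.4145,.315,.08,2.8); go(.410,.217,.08,2.8)
im=r.grab_frame("top");cv2.imwrite("pics/t4.png",im)
H,S,V=cv2.split(cv2.cvtColor(im,cv2.COLOR_BGR2HSV))
m=((H>100)&(H<130)&(S>60)&(V<190)).astype(np.uint8)[170:265,125:235];ys,xs=np.where(m)
print("felt px",xs.min()+125,xs.max()+125,ys.min()+170,ys.max()+170)
E
```

```text
time_s: 15.83
tool_pos: [0.4742, -0.039, 0.0381]
eef_rot: [-0.213, 3.134, -0.001]
wrist_force: [0.5, -0.7, -1.7]
width: 0.0436
finger_force: 21.9
time_s: 16.42
tool_pos: [0.4578, -0.0411, 0.0418]
eef_rot: [-0.214, 3.134, -0.0]
wrist_force: [0.1, -0.2, -1.7]
width: 0.0437
finger_force: 21.9
time_s: 16.83
tool_pos: [0.461, -0.0417, 0.1114]
eef_rot: [-0.213, 3.126, -0.004]
wrist_force: [0.8, -0.1, -2.1]
width: 0.0435
finger_force: 22.0
yaw 0.087 dx 0.0290 dy 0.3585 dz 0.0314 | at [ 0.461  -0.0417  0.1114] head 7.8 t 16.8 q6 -0.37 F [ 0.8 -0.1 -2.1] w 0.043
yaw 0.087 dx 0.0383 dy 0.2609 dz 0.0314 | at [ 0.461  -0.0417  0.1114] head 7.8 t 16.8 q6 -0.37 F [ 0.8 -0.1 -2.1] w 0.043
felt px 144 221 184 250
```

```bash
python3 -m handwheel '[{"dx":0,"dy":0.02,"dz":0,"yaw":0.087,"grip":1},{"dx":0.003,"dy":0.038,"dz":0,"yaw":0,"grip":1},{"dx":0.003,"dy":0.04,"dz":0,"yaw":0,"grip":1},{"dx":0.003,"dy":0.04,"dz":0,"yaw":0,"grip":1},{"dx":0.003,"dy":0.04,"dz":0,"yaw":0,"grip":1},{"dx":0.003,"dy":0.04,"dz":0,"yaw":0,"grip":1},{"dx":0.003,"dy":0.04,"dz":0,"yaw":0,"grip":1},{"dx":0.003,"dy":0.04,"dz":0,"yaw":0,"grip":1}]'
python3 -m handwheel '[{"dx":0.006,"dy":0.035,"dz":0,"yaw":0,"grip":1},{"dx":0.006,"dy":0.015,"dz":0.01,"yaw":0,"grip":1},{"dx":0,"dy":0,"dz":0.01,"yaw":0,"grip":1},{"dx":0,"dy":0,"dz":0,"yaw":0,"grip":1},{"dx":0,"dy":0,"dz":0,"yaw":0,"grip":1}]'
python3 - <<'E'
from h import *
go(.4105,.313,.017,2.8)
cv2.imwrite("pics/w7.png",r.grab_frame("wrist"))
E
```

```text
time_s: 17.55
tool_pos: [0.4191, 0.2571, 0.1053]
eef_rot: [0.077, -3.139, 0.001]
wrist_force: [1.2, 0.3, -2.1]
width: 0.0436
finger_force: 22.0
time_s: 17.97
tool_pos: [0.4047, 0.3035, 0.0846]
eef_rot: [0.077, -3.137, 0.004]
wrist_force: [0.2, 0.4, -1.6]
width: 0.0433
finger_force: 22.0
yaw 0.000 dx -0.0063 dy 0.0092 dz 0.0676 | at [0.4047 0.3035 0.0846] head 2.8 t 18.0 q6 0.46 F [ 0.2  0.4 -1.6] w 0.043
```

View pics/w7.png

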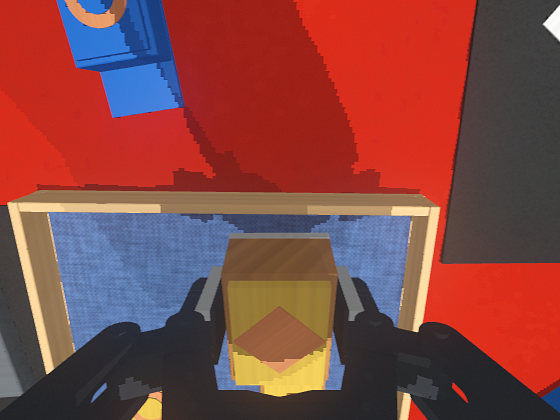

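The diamond die is over the tray's front-left corner. The front wall's inner edge is around row 212 and the die front around row 237, and I check that clearance numerically.

```bash
python3 - <<'E'
from h import *
print("front wall inner top",ray("wrist",290,213,.036).round(4),"left wall inner top",ray("wrist",410,260,.036).round(4),"right",ray("wrist",50,240,.036).round(4),"outer L/R",ray("wrist",438,207,.036).round(4),ray("wrist",10,203,.036).round(4))
E
```

```text
front wall inner top [0.3868 0.3083 0.036 ] left wall inner top [0.4125 0.3809 0.036 ] right [0.41   0.1698 0.036 ] outer L/R [0.3792 0.3915 0.036 ] [0.3886 0.1505 0.036 ]
```

```bash
python3 -m handwheel '[{"dx":-0.005,"dy":0.006,"dz":0.015,"yaw":0,"grip":1},{"dx":0,"dy":0,"dz":0.015,"yaw":0,"grip":1},{"dx":0,"dy":0,"dz":0.014,"yaw":0,"grip":1},{"dx":0,"dy":0,"dz":0.008,"yaw":0,"grip":1},{"dx":0,"dy":0,"dz":0.004,"yaw":0,"grip":1},{"dx":0,"dy":0,"dz":0.003,"yaw":0,"grip":1},{"dx":0,"dy":0,"dz":0,"yaw":0,"grip":1},{"dx":0,"dy":0,"dz":0,"yaw":0,"grip":1}]'
python3 -m handwheel '[{"dx":0,"dy":0,"dz":0.002,"yaw":0,"grip":1},{"dx":0,"dy":0,"dz":0.002,"yaw":0,"grip":1},{"dx":0,"dy":0,"dz":0,"yaw":0,"grip":1},{"dx":0,"dy":0,"dz":0,"yaw":0,"grip":1}]'
```

```text
time_s: 18.68
tool_pos: [0.4134, 0.3106, 0.0314]
eef_rot: [-0.074, 3.136, 0.001]
wrist_force: [-0.9, -1.1, 4.2]
width: 0.0437
finger_force: 23.5
time_s: 19.02
tool_pos: [0.4116, 0.311, 0.0251]
eef_rot: [-0.076, 3.139, 0.002]
wrist_force: [-2.4, -0.3, 3.7]
width: 0.0439
finger_force: 23.7
```

```bash
python3 - <<'E'
from h import *
w=r.grab_frame("wrist")[120:420];t=r.grab_frame("top")[150:270,110:270];t=cv2.resize(t,(400,300),interpolation=cv2.INTER_CUBIC)
cv2.imwrite("pics/w8.png",np.hstack([w[:,100:490],t]))
E
```

```text
(no output)
```

View pics/w8.png

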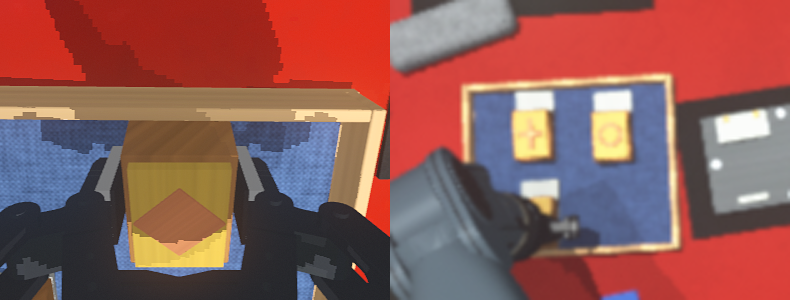

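```bash
python3 - <<'E'
from h import *
print("plate front",ray("wrist",280,242,.019).round(4),"top edge",ray("wrist",280,282,.051).round(4),"wall in top",ray("wrist",200,241,.036).round(4))
E
python3 -m handwheel '[{"dx":-0.001,"dy":0,"dz":0.002,"yaw":0,"grip":1},{"dx":0,"dy":0,"dz":0.002,"yaw":0,"grip":1},{"dx":0,"dy":0,"dz":0,"yaw":0,"grip":1},{"dx":0,"dy":0,"dz":0,"yaw":0,"grip":1}]'
python3 -m handwheel '[{"dx":0,"dy":0,"dz":0.002,"yaw":0,"grip":1},{"dx":0,"dy":0,"dz":0.002,"yaw":0,"grip":1},{"dx":0,"dy":0,"dz":0,"yaw":0,"grip":1},{"dx":0,"dy":0,"dz":0,"yaw":0,"grip":1}]'
```

```text
plate front [0.3928 0.3102 0.019 ] top edge [0.3954 0.3102 0.051 ] wall in top [0.3869 0.278  0.036 ]
time_s: 19.45
tool_pos: [0.4114, 0.3111, 0.0191]
eef_rot: [0.078, -3.14, -0.0]
wrist_force: [-1.5, 0.4, 2.1]
width: 0.0434
finger_force: 23.5
time_s: 19.78
tool_pos: [0.4116, 0.311, 0.0152]
eef_rot: [0.077, -3.14, 0.0]
wrist_force: [-1.9, 1.2, 1.2]
width: 0.0434
finger_force: 23.5
```

```bash
python3 -m handwheel '[{"dx":0,"dy":0,"dz":0,"yaw":0,"grip":-1},{"dx":0,"dy":0,"dz":0,"yaw":0,"grip":-1},{"dx":0,"dy":0,"dz":0,"yaw":0,"grip":-1},{"dx":0,"dy":0,"dz":-0.02,"yaw":0,"grip":-1},{"dx":0,"dy":0,"dz":-0.035,"yaw":0,"grip":-1},{"dx":0,"dy":0,"dz":-0.035,"yaw":0,"grip":-1},{"dx":0,"dy":0,"dz":-0.01,"yaw":0,"grip":-1},{"dx":0,"dy":0,"dz":0,"yaw":0,"grip":-1}]'
python3 - <<'E'
from h import *
go(.478,-.3205,.09,-1.9)
E
```

```text
time_s: 20.45
tool_pos: [0.4149, 0.3126, 0.1204]
eef_rot: [-0.077, 3.132, 0.006]
wrist_force: [-0.2, 0.1, -0.5]
width: 0.0855
finger_force: 0.0
yaw 0.082 dx -0.0841 dy -0.6307 dz 0.0304 | at [0.4149 0.3126 0.1204] head 2.8 t 20.4 q6 0.47 F [-0.2  0.1 -0.5] w 0.085
```

```bash
python3 -m handwheel '[{"dx":-0.01,"dy":-0.02,"dz":0,"yaw":0.082,"grip":-1},{"dx":-0.01,"dy":-0.036,"dz":0,"yaw":0,"grip":-1},{"dx":-0.01,"dy":-0.04,"dz":0,"yaw":0,"grip":-1},{"dx":-0.01,"dy":-0.04,"dz":0,"yaw":0,"grip":-1},{"dx":-0.01,"dy":-0.04,"dz":0,"yaw":0,"grip":-1},{"dx":-0.01,"dy":-0.04,"dz":0,"yaw":0,"grip":-1},{"dx":-0.005,"dy":-0.04,"dz":0,"yaw":0,"grip":-1},{"dx":-0.005,"dy":-0.04,"dz":0,"yaw":0,"grip":-1}]'
python3 -m handwheel '[{"dx":-0.005,"dy":-0.04,"dz":0,"yaw":0,"grip":-1},{"dx":-0.005,"dy":-0.04,"dz":0,"yaw":0,"grip":-1},{"dx":0,"dy":-0.04,"dz":0,"yaw":0,"grip":-1},{"dx":0,"dy":-0.04,"dz":0,"yaw":0,"grip":-1},{"dx":0,"dy":-0.04,"dz":0,"yaw":0,"grip":-1},{"dx":0,"dy":-0.04,"dz":0,"yaw":0,"grip":-1},{"dx":0,"dy":-0.03,"dz":0.01,"yaw":0,"grip":-1},{"dx":0,"dy":-0.015,"dz":0.01,"yaw":0,"grip":-1}]'
python3 -m handwheel '[{"dx":0,"dy":0,"dz":0,"yaw":0,"grip":-1},{"dx":0,"dy":0,"dz":0,"yaw":0,"grip":-1}]'
python3 - <<'E'
from h import *
go(.478,-.3205,.085,-1.9)
E
```

```text
time_s: 21.12
tool_pos: [0.4726, 0.0118, 0.1136]
eef_rot: [-0.052, -3.139, -0.0]
wrist_force: [0.6, 0.5, -0.4]
width: 0.0854
finger_force: 0.0
time_s: 21.78
tool_pos: [0.4734, -0.2753, 0.094]
eef_rot: [-0.058, -3.14, 0.002]
wrist_force: [0.3, 0.1, -0.4]
width: 0.0852
finger_force: 0.0
time_s: 21.95
tool_pos: [0.4725, -0.2705, 0.0928]
eef_rot: [-0.054, -3.137, -0.006]
wrist_force: [0.5, 0.0, -0.0]
width: 0.0853
finger_force: 0.0
yaw -0.001 dx -0.0071 dy -0.0498 dz 0.0078 | at [ 0.4725 -0.2705  0.0928] head -2.0 t 21.9 q6 -0.61 F [ 0.5  0.  -0. ] w 0.085
```

```bash
python3 -m handwheel '[{"dx":-0.002,"dy":-0.025,"dz":0.004,"yaw":0,"grip":-1},{"dx":0,"dy":-0.023,"dz":0.004,"yaw":0,"grip":-1},{"dx":0,"dy":0,"dz":0,"yaw":0,"grip":-1},{"dx":0,"dy":0,"dz":0,"yaw":0,"grip":-1}]'
python3 - <<'E'
from h import *
go(.478,-.3205,.024,-1.9)
cv2.imwrite("pics/w9.png",r.grab_frame("wrist"))
E
```

```text
time_s: 22.28
tool_pos: [0.4746, -0.3181, 0.0871]
eef_rot: [-0.051, -3.14, -0.003]
wrist_force: [-0.4, 0.4, -0.7]
width: 0.0855
finger_force: 0.0
yaw 0.001 dx -0.0035 dy -0.0023 dz 0.0631 | at [ 0.4746 -0.3181  0.0871] head -1.8 t 22.3 q6 -0.68 F [-0.4  0.4 -0.7] w 0.085
```

View pics/w9.png

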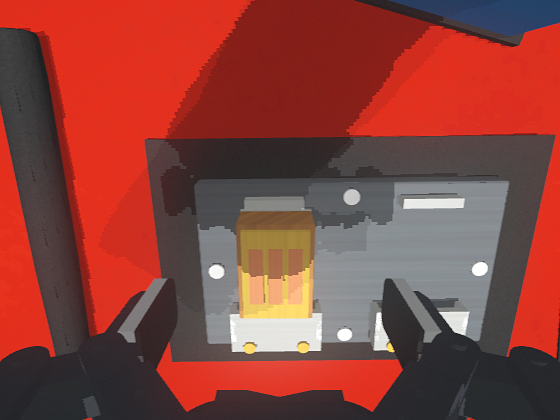

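The bar die's front is at cols 238–314, row 229, centred on 276. It needs dy −2 mm and dx −3.5 mm, and the mallet handle (40,200) is clear.

```bash
python3 -m handwheel '[{"dx":-0.0035,"dy":-0.002,"dz":0.01,"yaw":-0.015,"grip":-1},{"dx":0,"dy":0,"dz":0.02,"yaw":0,"grip":-1},{"dx":0,"dy":0,"dz":0.02,"yaw":0,"grip":-1},{"dx":0,"dy":0,"dz":0.013,"yaw":0,"grip":-1},{"dx":0,"dy":0,"dz":0.000,"yaw":0,"grip":-1},{"dx":0,"dy":0,"dz":0,"yaw":0,"grip":-1},{"dx":0,"dy":0,"dz":0,"yaw":0,"grip":-1}]' 20
python3 - <<'E'
from h import *
go(.478,-.3205,.024,-1.9)
E
```

```text
time_s: 22.92
tool_pos: [0.4788, -0.3212, 0.0254]
eef_rot: [0.026, 3.141, -0.001]
wrist_force: [1.2, -0.2, -0.6]
width: 0.0857
finger_force: 0.0
yaw 0.017 dx 0.0008 dy 0.0006 dz 0.0014 | at [ 0.4788 -0.3212  0.0254] head -0.9 t 22.9 q6 -0.69 F [ 1.2 -0.2 -0.6] w 0.086
```

```bash
python3 -m handwheel '[{"dx":0,"dy":0,"dz":0.001,"yaw":0,"grip":1},{"dx":0,"dy":0,"dz":0,"yaw":0,"grip":1},{"dx":0,"dy":0,"dz":0,"yaw":0,"grip":1},{"dx":0,"dy":0,"dz":0,"yaw":0,"grip":1},{"dx":0,"dy":0,"dz":0,"yaw":0,"grip":1},{"dx":0,"dy":0,"dz":0,"yaw":0,"grip":1}]' 20
python3 -m handwheel '[{"dx":0,"dy":0,"dz":-0.002,"yaw":0,"grip":1},{"dx":0,"dy":0,"dz":-0.002,"yaw":0,"grip":1},{"dx":-0.0005,"dy":0,"dz":-0.0015,"yaw":0,"grip":1},{"dx":-0.0005,"dy":0,"dz":-0.0015,"yaw":0,"grip":1},{"dx":-0.0005,"dy":0,"dz":-0.0015,"yaw":0,"grip":1},{"dx":0,"dy":0,"dz":0,"yaw":0,"grip":1},{"dx":0,"dy":0,"dz":0,"yaw":0,"grip":1}]'
python3 -m handwheel '[{"dx":-0.0005,"dy":0,"dz":-0.0015,"yaw":0,"grip":1},{"dx":-0.0005,"dy":0,"dz":-0.0015,"yaw":0,"grip":1},{"dx":-0.0005,"dy":0,"dz":-0.0015,"yaw":0,"grip":1},{"dx":0,"dy":0,"dz":-0.0015,"yaw":0,"grip":1},{"dx":0,"dy":0,"dz":0,"yaw":0,"grip":1},{"dx":0,"dy":0,"dz":0,"yaw":0,"grip":1}]'
```

```text
time_s: 23.42
tool_pos: [0.4787, -0.3219, 0.0247]
eef_rot: [0.028, 3.14, -0.001]
wrist_force: [-0.5, 1.5, 4.2]
width: 0.0431
finger_force: 21.4
time_s: 24.0
tool_pos: [0.4789, -0.3209, 0.0312]
eef_rot: [-0.028, -3.14, -0.002]
wrist_force: [0.2, -0.5, -5.8]
width: 0.0436
finger_force: 21.3
time_s: 24.5
tool_pos: [0.4812, -0.3216, 0.0385]
eef_rot: [0.028, 3.141, -0.0]
wrist_force: [0.4, 1.2, -5.5]
width: 0.0433
finger_force: 21.6
```

```bash
python3 -m handwheel '[{"dx":0.003,"dy":0,"dz":0,"yaw":0,"grip":1},{"dx":0.003,"dy":0,"dz":0,"yaw":0,"grip":1},{"dx":0.003,"dy":0,"dz":0,"yaw":0,"grip":1},{"dx":0.003,"dy":0,"dz":0,"yaw":0,"grip":1},{"dx":0,"dy":0,"dz":0,"yaw":0,"grip":1}]'
python3 -m handwheel '[{"dx":0.003,"dy":0,"dz":-0.0005,"yaw":0,"grip":1},{"dx":0.003,"dy":0,"dz":-0.0005,"yaw":0,"grip":1},{"dx":0.004,"dy":0,"dz":-0.001,"yaw":0,"grip":1},{"dx":0.004,"dy":0,"dz":-0.001,"yaw":0,"grip":1},{"dx":0.003,"dy":0,"dz":-0.001,"yaw":0,"grip":1},{"dx":0,"dy":0,"dz":0,"yaw":0,"grip":1},{"dx":0,"dy":0,"dz":0,"yaw":0,"grip":1}]'
python3 -m handwheel '[{"dx":0,"dy":0,"dz":-0.01,"yaw":0,"grip":1},{"dx":0,"dy":0,"dz":-0.02,"yaw":0,"grip":1},{"dx":0,"dy":0,"dz":-0.02,"yaw":0,"grip":1},{"dx":0,"dy":0,"dz":-0.025,"yaw":0,"grip":1},{"dx":0,"dy":0,"dz":0,"yaw":0,"grip":1}]'
python3 - <<'E'
from h import *
im=r.grab_frame("top");cv2.imwrite("pics/t5.png",cv2.resize(im[100:270,120:400],None,fx=2.8,fy=2.8,interpolation=cv2.INTER_CUBIC))
go(.416,.213,.08,2.8)
E
```

```text
time_s: 24.92
tool_pos: [0.4686, -0.3219, 0.0389]
eef_rot: [0.029, 3.141, -0.001]
wrist_force: [-0.1, 0.4, -1.8]
width: 0.0438
finger_force: 21.9
time_s: 25.5
tool_pos: [0.4521, -0.3212, 0.0424]
eef_rot: [0.028, 3.141, -0.0]
wrist_force: [-0.1, -0.1, -1.4]
width: 0.0438
finger_force: 21.9
time_s: 25.92
tool_pos: [0.4552, -0.3236, 0.1241]
eef_rot: [0.027, 3.133, -0.011]
wrist_force: [1.5, -1.0, 0.2]
width: 0.0435
finger_force: 22.0
yaw -0.066 dx 0.0123 dy 0.5374 dz 0.0417 | at [ 0.4546 -0.3231  0.1217] head -1.0 t 26.0 q6 -0.72 F [ 0.5 -0.5 -1.5] w 0.044
```

View pics/t5.png

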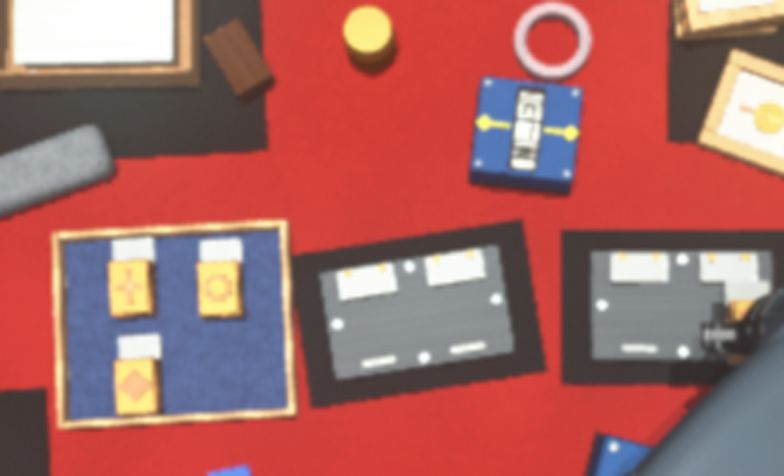

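The tray holds three dies at crop (132,288), (218,288) and (137,385), and its lower-right slot is free. Neither the tray nor the other things have moved.

```bash
python3 -m handwheel '[{"dx":0,"dy":0.02,"dz":0,"yaw":-0.066,"grip":1},{"dx":0,"dy":0.038,"dz":0,"yaw":0,"grip":1},{"dx":0,"dy":0.04,"dz":0,"yaw":0,"grip":1},{"dx":0,"dy":0.04,"dz":0,"yaw":0,"grip":1},{"dx":0,"dy":0.04,"dz":0,"yaw":0,"grip":1},{"dx":0,"dy":0.04,"dz":0,"yaw":0,"grip":1},{"dx":0,"dy":0.04,"dz":0,"yaw":0,"grip":1},{"dx":0,"dy":0.04,"dz":0,"yaw":0,"grip":1}]'
python3 -m handwheel '[{"dx":0,"dy":0.04,"dz":0,"yaw":0,"grip":1},{"dx":0,"dy":0.04,"dz":0,"yaw":0,"grip":1},{"dx":0,"dy":0.04,"dz":0,"yaw":0,"grip":1},{"dx":0.003,"dy":0.035,"dz":0,"yaw":0,"grip":1},{"dx":0.003,"dy":0.03,"dz":0,"yaw":0,"grip":1},{"dx":0.003,"dy":0.02,"dz":0.015,"yaw":0,"grip":1},{"dx":0,"dy":0,"dz":0.015,"yaw":0,"grip":1},{"dx":0,"dy":0,"dz":0,"yaw":0,"grip":1}]'
python3 -m handwheel '[{"dx":0,"dy":0,"dz":0,"yaw":0,"grip":1},{"dx":0,"dy":0,"dz":0,"yaw":0,"grip":1}]'
python3 - <<'E'
from h import *
go(.416,.216,.08,2.8)
E
```

```text
time_s: 26.63
tool_pos: [0.4379, -0.0214, 0.1161]
eef_rot: [0.075, -3.139, -0.001]
wrist_force: [0.8, 0.1, -1.7]
width: 0.0436
finger_force: 22.0
time_s: 27.3
tool_pos: [0.4167, 0.1814, 0.0831]
eef_rot: [0.081, -3.133, 0.003]
wrist_force: [-0.7, -0.2, -2.9]
width: 0.0436
finger_force: 22.0
time_s: 27.47
tool_pos: [0.4201, 0.1804, 0.0871]
eef_rot: [0.075, -3.14, 0.001]
wrist_force: [0.1, -0.2, -2.3]
width: 0.0435
finger_force: 22.0
yaw -0.001 dx 0.0024 dy 0.0357 dz 0.0071 | at [0.4201 0.1804 0.0871] head 2.7 t 27.5 q6 0.21 F [ 0.1 -0.2 -2.3] w 0.044
```

```bash
python3 -m handwheel '[{"dx":0.001,"dy":0.018,"dz":0,"yaw":0,"grip":1},{"dx":0,"dy":0.018,"dz":0.003,"yaw":0,"grip":1},{"dx":0,"dy":0,"dz":0.015,"yaw":0,"grip":1},{"dx":0,"dy":0,"dz":0.015,"yaw":0,"grip":1},{"dx":0,"dy":0,"dz":0.012,"yaw":0,"grip":1},{"dx":0,"dy":0,"dz":0.006,"yaw":0,"grip":1},{"dx":0,"dy":0,"dz":0,"yaw":0,"grip":1},{"dx":0,"dy":0,"dz":0,"yaw":0,"grip":1}]'
python3 - <<'E'
from h import *
go(.417,.216,.016,2.8)
E
```

```text
time_s: 28.13
tool_pos: [0.4182, 0.2165, 0.0371]
eef_rot: [-0.074, 3.14, 0.001]
wrist_force: [-0.0, -0.9, -1.5]
width: 0.0436
finger_force: 22.3
yaw -0.002 dx 0.0013 dy -0.0004 dz 0.0211 | at [0.4182 0.2165 0.0371] head 2.7 t 28.1 q6 0.29 F [-0.  -0.9 -1.5] w 0.044
```

```bash
python3 -m handwheel '[{"dx":0.001,"dy":0,"dz":0.004,"yaw":0,"grip":1},{"dx":0,"dy":0,"dz":0.004,"yaw":0,"grip":1},{"dx":0,"dy":0,"dz":0.003,"yaw":0,"grip":1},{"dx":0,"dy":0,"dz":0.002,"yaw":0,"grip":1},{"dx":0,"dy":0,"dz":0.002,"yaw":0,"grip":1},{"dx":0,"dy":0,"dz":0,"yaw":0,"grip":1},{"dx":0,"dy":0,"dz":0,"yaw":0,"grip":1}]'
python3 -m handwheel '[{"dx":0,"dy":0,"dz":0.002,"yaw":0,"grip":1},{"dx":0,"dy":0,"dz":0.002,"yaw":0,"grip":1},{"dx":0,"dy":0,"dz":0.002,"yaw":0,"grip":1},{"dx":0,"dy":0,"dz":0,"yaw":0,"grip":1},{"dx":0,"dy":0,"dz":0,"yaw":0,"grip":1}]'
python3 -m handwheel '[{"dx":0,"dy":0,"dz":0,"yaw":0,"grip":-1},{"dx":0,"dy":0,"dz":0,"yaw":0,"grip":-1},{"dx":0,"dy":0,"dz":0,"yaw":0,"grip":-1},{"dx":0,"dy":0,"dz":-0.02,"yaw":0,"grip":-1},{"dx":0,"dy":0,"dz":-0.035,"yaw":0,"grip":-1},{"dx":0,"dy":0,"dz":-0.035,"yaw":0,"grip":-1},{"dx":0,"dy":0,"dz":-0.04,"yaw":0,"grip":-1},{"dx":0,"dy":0,"dz":0,"yaw":0,"grip":-1}]'
python3 - <<'E'
from h import *
# counter est centre (.6886,-.1126)+bias (.004,.003): hover behind wheel
go(.57,-.10,.18,-5.5)
E
```

```text
time_s: 28.72
tool_pos: [0.4163, 0.217, 0.0213]
eef_rot: [0.076, -3.14, -0.001]
wrist_force: [-0.8, -0.0, 3.0]
width: 0.0436
finger_force: 23.0
time_s: 29.13
tool_pos: [0.4157, 0.2167, 0.0148]
eef_rot: [0.076, -3.139, 0.0]
wrist_force: [-3.9, -0.3, 4.2]
width: 0.0436
finger_force: 23.3
time_s: 29.8
tool_pos: [0.4216, 0.2184, 0.154]
eef_rot: [-0.075, 3.126, 0.007]
wrist_force: [1.2, 1.0, 0.9]
width: 0.0851
finger_force: 0.0
yaw 0.144 dx -0.1782 dy -0.3027 dz -0.0260 | at [0.4216 0.2184 0.154 ] head 2.8 t 29.8 q6 0.29 F [1.2 1.  0.9] w 0.085
```

```bash
python3 -m handwheel '[{"dx":0,"dy":-0.02,"dz":-0.01,"yaw":0.072,"grip":-1},{"dx":0,"dy":-0.03,"dz":-0.01,"yaw":0.072,"grip":-1},{"dx":-0.02,"dy":-0.035,"dz":0,"yaw":0,"grip":-1},{"dx":-0.02,"dy":-0.035,"dz":0,"yaw":0,"grip":-1},{"dx":-0.025,"dy":-0.035,"dz":0,"yaw":0,"grip":-1},{"dx":-0.025,"dy":-0.035,"dz":0,"yaw":0,"grip":-1},{"dx":-0.025,"dy":-0.035,"dz":0,"yaw":0,"grip":-1},{"dx":-0.025,"dy":-0.035,"dz":0,"yaw":0,"grip":-1}]'
python3 -m handwheel '[{"dx":-0.025,"dy":-0.03,"dz":0,"yaw":0,"grip":-1},{"dx":-0.02,"dy":-0.02,"dz":0,"yaw":0,"grip":-1},{"dx":-0.01,"dy":0,"dz":0,"yaw":0,"grip":-1},{"dx":0,"dy":0,"dz":0,"yaw":0,"grip":-1},{"dx":0,"dy":0,"dz":0,"yaw":0,"grip":-1}]'
python3 - <<'E'
from h import *
go(.62,-.11,.18,-5.5)
w=r.grab_frame("wrist");t=r.grab_frame("top")[165:265,120:240]
cv2.imwrite("pics/w10.png",np.hstack([w,cv2.resize(t,(240,200)) if 0 else np.vstack([cv2.resize(t,(240,200)),np.zeros((220,240,3),np.uint8)])]))
E
```

```text
time_s: 30.47
tool_pos: [0.5343, -0.0532, 0.1649]
eef_rot: [0.151, 3.137, -0.0]
wrist_force: [0.3, 0.2, 0.5]
width: 0.0852
finger_force: 0.0
time_s: 30.88
tool_pos: [0.5832, -0.1064, 0.1643]
eef_rot: [-0.151, -3.137, -0.001]
wrist_force: [-0.4, -0.8, -0.5]
width: 0.0854
finger_force: 0.0
yaw -0.000 dx -0.0370 dy -0.0001 dz -0.0157 | at [ 0.5832 -0.1064  0.1643] head -5.5 t 30.9 q6 -0.20 F [-0.4 -0.8 -0.5] w 0.085
```

View pics/w10.png

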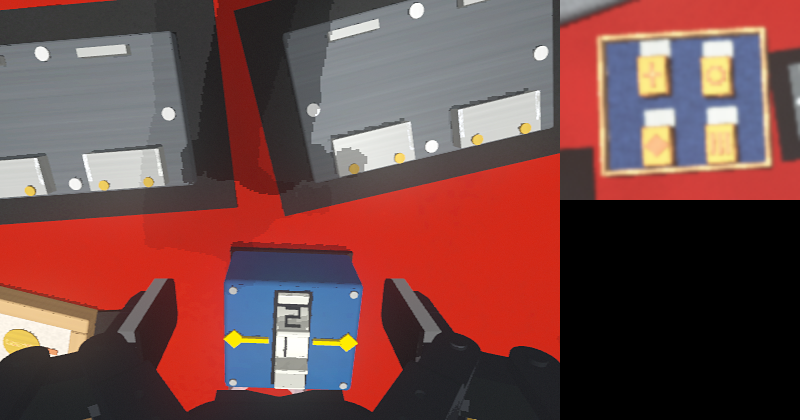

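All four dies lie in the tray (inset). The wheel shows "1" at (290,347), a little past the marks, which sit at (233,340) and (347,342). "2" follows at (292,318) on the robot side, so three ridge pushes are needed.

```bash
python3 - <<'E'
from h import *
a=ray("wrist",233,340,.062);b=ray("wrist",347,342,.062);m=(a+b)/2
print(a.round(4),b.round(4),m.round(4),"head",np.rad2deg(np.arctan2(-(b-a)[0],(b-a)[1])).round(1))
w=cv2.imread("pics/w10.png");print(w[285:390:3,283,:].mean(1).round(0))
h=np.deg2rad(-5.5);q=m[:2]-.03*np.array([np.cos(h),np.sin(h)])
go(*q,.125,-5.5)
E
```

```text
[ 0.6861 -0.1537  0.062 ] [ 0.6969 -0.0609  0.062 ] [ 0.6915 -0.1073  0.062 ] head -6.7
[118. 127.  67. 180. 242. 241. 221. 104. 205. 210. 222. 179. 157. 162.
 162. 139. 242. 239. 255. 251. 250. 242. 209. 220. 208. 153. 153. 148.
 164. 249. 216. 217. 218. 218. 227.]
yaw 0.001 dx -0.0785 dy 0.0085 dz 0.0399 | at [ 0.5827 -0.1054  0.1649] head -5.4 t 31.0 q6 -0.20 F [-0.2  0.6  0.4] w 0.086
```

```bash
python3 -m handwheel '[{"dx":-0.02,"dy":0.004,"dz":0,"yaw":0.02,"grip":1},{"dx":-0.02,"dy":0.004,"dz":0,"yaw":0,"grip":1},{"dx":-0.02,"dy":0,"dz":0.01,"yaw":0,"grip":1},{"dx":-0.015,"dy":0,"dz":0.015,"yaw":0,"grip":1},{"dx":0,"dy":0,"dz":0.015,"yaw":0,"grip":1},{"dx":0,"dy":0,"dz":0,"yaw":0,"grip":1},{"dx":0,"dy":0,"dz":0,"yaw":0,"grip":1},{"dx":0,"dy":0,"dz":0,"yaw":0,"grip":1}]' 20
python3 - <<'E'
from h import *
h=np.deg2rad(-6.5);m=np.array([.6915,-.1073]);q=m-.03*np.array([np.cos(h),np.sin(h)])
go(*q,.087,-6.5)
E
```

```text
time_s: 31.65
tool_pos: [0.6583, -0.1057, 0.1263]
eef_rot: [0.18, 3.136, -0.0]
wrist_force: [0.6, -0.1, 0.6]
width: -0.0
finger_force: 0.0
yaw -0.002 dx -0.0032 dy 0.0022 dz 0.0393 | at [ 0.6583 -0.1057  0.1263] head -6.6 t 31.6 q6 -0.14 F [ 0.6 -0.1  0.6] w -0.000
```

```bash
python3 -m handwheel '[{"dx":0,"dy":0.002,"dz":0.015,"yaw":0,"grip":1},{"dx":0,"dy":0,"dz":0.015,"yaw":0,"grip":1},{"dx":0,"dy":0,"dz":0.009,"yaw":0,"grip":1},{"dx":0,"dy":0,"dz":0,"yaw":0,"grip":1},{"dx":0,"dy":0,"dz":0,"yaw":0,"grip":1}]'
python3 - <<'E'
from h import *
h=np.deg2rad(-6.5);m=np.array([.6915,-.1073]);go(*m,.087,-6.5)
E
```

```text
time_s: 32.07
tool_pos: [0.6587, -0.1043, 0.087]
eef_rot: [0.182, 3.136, -0.0]
wrist_force: [-0.4, -0.2, 0.2]
width: -0.0
finger_force: 0.0
yaw -0.002 dx -0.0329 dy 0.0007 dz -0.0000 | at [ 0.6587 -0.1043  0.087 ] head -6.6 t 32.1 q6 -0.14 F [-0.4 -0.2  0.2] w -0.000
```

Push 1, then lift, retreat and look.

```bash
python3 -m handwheel '[{"dx":-0.006,"dy":0,"dz":0,"yaw":0,"grip":1},{"dx":-0.006,"dy":0,"dz":0,"yaw":0,"grip":1},{"dx":-0.006,"dy":0,"dz":0,"yaw":0,"grip":1},{"dx":-0.006,"dy":0,"dz":0,"yaw":0,"grip":1},{"dx":-0.005,"dy":0,"dz":0,"yaw":0,"grip":1},{"dx":-0.003,"dy":0,"dz":0,"yaw":0,"grip":1},{"dx":0,"dy":0,"dz":0,"yaw":0,"grip":1},{"dx":0,"dy":0,"dz":0,"yaw":0,"grip":1}]'
python3 - <<'E'
from h import *
h=np.deg2rad(-6.5);m=np.array([.6915,-.1073]);go(*m,.087,-6.5)
E
python3 -m handwheel '[{"dx":0,"dy":0,"dz":-0.015,"yaw":0,"grip":1},{"dx":0,"dy":0,"dz":-0.02,"yaw":0,"grip":1},{"dx":0.03,"dy":0,"dz":-0.005,"yaw":0,"grip":1},{"dx":0,"dy":0,"dz":0,"yaw":0,"grip":1},{"dx":0,"dy":0,"dz":0,"yaw":0,"grip":1}]'
python3 - <<'E'
from h import *
h=np.deg2rad(-6.5);m=np.array([.6915,-.1073]);q=m-.032*np.array([np.cos(h),np.sin(h)]);go(*q,.087,-6.5)
t=r.grab_frame("top");u,v=proj("top",(.69,-.11,.07)).astype(int);cv2.imwrite("pics/c1.png",cv2.resize(np.hstack([t[v-25:v+25,u-25:u+25],r.grab_frame("scene")[225:275,285:345]]),None,fx=6,fy=6,interpolation=cv2.INTER_CUBIC))
E
```

```text
time_s: 32.73
tool_pos: [0.6911, -0.108, 0.0859]
eef_rot: [0.182, 3.136, 0.0]
wrist_force: [-0.7, -1.1, 0.0]
width: 0.0
finger_force: 0.0
yaw -0.002 dx -0.0004 dy 0.0007 dz -0.0011 | at [ 0.6911 -0.108   0.0859] head -6.6 t 32.7 q6 -0.14 F [-0.7 -1.1  0. ] w 0.000
time_s: 33.15
tool_pos: [0.6594, -0.1041, 0.1257]
eef_rot: [-0.182, -3.135, -0.001]
wrist_force: [0.4, -0.2, -0.1]
width: 0.0004
finger_force: 0.0
yaw -0.002 dx -0.0002 dy 0.0004 dz 0.0387 | at [ 0.6594 -0.1041  0.1257] head -6.6 t 33.1 q6 -0.14 F [ 0.4 -0.2 -0.1] w 0.000
```

```bash
python3 -m handwheel '[{"dx":0,"dy":0,"dz":0.015,"yaw":0,"grip":1},{"dx":0,"dy":0,"dz":0.015,"yaw":0,"grip":1},{"dx":0,"dy":0,"dz":0.009,"yaw":0,"grip":1},{"dx":0,"dy":0,"dz":0,"yaw":0,"grip":1},{"dx":0,"dy":0,"dz":0,"yaw":0,"grip":1}]'
python3 -m handwheel '[{"dx":-0.006,"dy":0,"dz":0,"yaw":0,"grip":1},{"dx":-0.006,"dy":0,"dz":0,"yaw":0,"grip":1},{"dx":-0.006,"dy":0,"dz":0,"yaw":0,"grip":1},{"dx":-0.006,"dy":0,"dz":0,"yaw":0,"grip":1},{"dx":-0.005,"dy":0,"dz":0,"yaw":0,"grip":1},{"dx":-0.003,"dy":0,"dz":0,"yaw":0,"grip":1},{"dx":0,"dy":0,"dz":0,"yaw":0,"grip":1},{"dx":0,"dy":0,"dz":0,"yaw":0,"grip":1}]'
python3 -m handwheel '[{"dx":0,"dy":0,"dz":-0.015,"yaw":0,"grip":1},{"dx":0,"dy":0,"dz":-0.02,"yaw":0,"grip":1},{"dx":0.03,"dy":0,"dz":-0.02,"yaw":0,"grip":-1},{"dx":0.035,"dy":0,"dz":-0.015,"yaw":0,"grip":-1},{"dx":0.035,"dy":0,"dz":0,"yaw":0,"grip":-1},{"dx":0.007,"dy":0,"dz":0,"yaw":0,"grip":-1},{"dx":0,"dy":0,"dz":0,"yaw":0,"grip":-1},{"dx":0,"dy":0,"dz":0,"yaw":0,"grip":-1}]'
cat >> h.py <<'E'
AX=np.array([.6915,-.1073,.045]);HD=np.deg2rad(-6.5);EX=np.array([np.cos(HD),np.sin(HD),0]);EY=np.array([-np.sin(HD),np.cos(HD),0])
def rim(th,rad,off=0.,y=0.): # point on wheel: angle from up to +x
    return AX+EX*(rad*np.sin(th)+off*np.cos(th))+np.array([0,0,1.])*(rad*np.cos(th)-off*np.sin(th))+EY*y
def prof(g,y): # brightness along the wheel by angle, sampled on the drum surface at offset y
    ths=np.arange(-.9,.7,.05);return [(round(t,2),int(cv2.getRectSubPix(g,(3,3),tuple(map(float,proj("wrist",rim(t,.036,0,y))))).mean())) for t in ths]
E
python3 - <<'E'
from h import *
go(.69,-.1,.087,-6.5)
w=r.grab_frame("wrist");cv2.imwrite("pics/w11.png",w);g=cv2.cvtColor(w,cv2.COLOR_BGR2GRAY)
print(prof(g,-.009))
for wd in (2,3):
  print(wd,[[proj("wrist",rim(wd*.6283+.314+k*.6283,R,-.002,-.009)).round(0).tolist() for R in (.036,.048)] for k in range(-wd-2,-wd+1)])
c=proj("wrist",rim(0,.036,0,-.009));print(c, [int(g[i:i+2,int(c[0])-1:int(c[0])+2].mean()) for i in range(290,400,2)])
old=cv2.cvtColor(cv2.imread("pics/w10.png"),cv2.COLOR_BGR2GRAY)
print("old",[int(old[i:i+2,281:284].mean()) for i in range(290,390,2)])
E
```

```text
time_s: 33.67
tool_pos: [0.6607, -0.1045, 0.0865]
eef_rot: [-0.182, -3.135, -0.001]
wrist_force: [0.4, 0.6, 0.2]
width: -0.0004
finger_force: 0.0
time_s: 34.33
tool_pos: [0.6926, -0.1081, 0.0864]
eef_rot: [-0.182, -3.135, -0.001]
wrist_force: [0.8, 0.0, 0.3]
width: -0.0002
finger_force: 0.0
time_s: 35.0
tool_pos: [0.5863, -0.0958, 0.1567]
eef_rot: [0.182, 3.136, 0.0]
wrist_force: [0.2, -0.4, 0.1]
width: 0.0724
finger_force: 0.0
yaw -0.002 dx -0.1035 dy 0.0075 dz 0.0697 | at [ 0.5863 -0.0958  0.1567] head -6.6 t 35.0 q6 -0.16 F [ 0.2 -0.4  0.1] w 0.072
[(np.float64(-0.9), 230), (np.float64(-0.85), 219), (np.float64(-0.8), 223), (np.float64(-0.75), 227), (np.float64(-0.7), 231), (np.float64(-0.65), 235), (np.float64(-0.6), 240), (np.float64(-0.55), 227), (np.float64(-0.5), 185), (np.float64(-0.45), 162), (np.float64(-0.4), 163), (np.float64(-0.35), 147), (np.float64(-0.3), 144), (np.float64(-0.25), 160), (np.float64(-0.2), 231), (np.float64(-0.15), 240), (np.float64(-0.1), 252), (np.float64(-0.05), 253), (np.float64(0.0), 252), (np.float64(0.05), 251), (np.float64(0.1), 250), (np.float
[... 314 characters left out ...]
 [268.0, 350.0]], [[269.0, 369.0], [269.0, 385.0]]]
3 [[[269.0, 312.0], [269.0, 306.0]], [[269.0, 343.0], [268.0, 350.0]], [[269.0, 369.0], [269.0, 385.0]]]
[268.8941945 360.1782365] [115, 87, 70, 71, 58, 57, 58, 59, 61, 213, 224, 244, 235, 235, 217, 221, 224, 228, 230, 234, 238, 241, 234, 192, 161, 162, 163, 143, 144, 142, 211, 226, 252, 253, 253, 251, 249, 249, 249, 224, 177, 179, 180, 180, 181, 183, 164, 246, 242, 241, 242, 188, 65, 53, 53]
old [64, 146, 202, 249, 244, 244, 225, 66, 160, 207, 210, 213, 220, 176, 179, 170, 160, 161, 162, 156, 157, 242, 254, 246, 254, 253, 254, 254, 251, 235, 223, 244, 243, 227, 150, 154, 154, 154, 150, 157, 226, 243, 217, 219, 219, 219, 221, 221, 212, 171]
```

Numbers agree: the ridge bands at rows 343–350 and 369–384 match a squarely set digit (expected 343–350 and 369–385). Now push 3.

```bash
python3 -m handwheel '[{"dx":-0.02,"dy":0,"dz":0,"yaw":0,"grip":1},{"dx":-0.025,"dy":0,"dz":0.005,"yaw":0,"grip":1},{"dx":-0.02,"dy":0,"dz":0.01,"yaw":0,"grip":1},{"dx":-0.007,"dy":0,"dz":0.015,"yaw":0,"grip":1},{"dx":0,"dy":0,"dz":0,"yaw":0,"grip":1},{"dx":0,"dy":0,"dz":0,"yaw":0,"grip":1},{"dx":0,"dy":0,"dz":0,"yaw":0,"grip":1}]'
python3 - <<'E'
from h import *
go(*(AX-.032*EX)[:2],.087,-6.5)
E
```

```text
time_s: 35.63
tool_pos: [0.6572, -0.104, 0.1267]
eef_rot: [-0.182, -3.135, -0.001]
wrist_force: [-0.4, -0.4, 0.6]
width: 0.0002
finger_force: 0.0
yaw -0.002 dx -0.0024 dy 0.0006 dz 0.0397 | at [ 0.6572 -0.104   0.1267] head -6.6 t 35.6 q6 -0.14 F [-0.4 -0.4  0.6] w 0.000
```

```bash
python3 -m handwheel '[{"dx":-0.001,"dy":0,"dz":0.015,"yaw":0,"grip":1},{"dx":0,"dy":0,"dz":0.015,"yaw":0,"grip":1},{"dx":0,"dy":0,"dz":0.01,"yaw":0,"grip":1},{"dx":0,"dy":0,"dz":0,"yaw":0,"grip":1},{"dx":0,"dy":0,"dz":0,"yaw":0,"grip":1}]'
python3 -m handwheel '[{"dx":-0.006,"dy":0,"dz":0,"yaw":0,"grip":1},{"dx":-0.006,"dy":0,"dz":0,"yaw":0,"grip":1},{"dx":-0.006,"dy":0,"dz":0,"yaw":0,"grip":1},{"dx":-0.006,"dy":0,"dz":0,"yaw":0,"grip":1},{"dx":-0.006,"dy":0,"dz":0,"yaw":0,"grip":1},{"dx":-0.003,"dy":0,"dz":0,"yaw":0,"grip":1},{"dx":0,"dy":0,"dz":0,"yaw":0,"grip":1},{"dx":0,"dy":0,"dz":0,"yaw":0,"grip":1}]'
python3 -m handwheel '[{"dx":0,"dy":0,"dz":-0.015,"yaw":0,"grip":1},{"dx":0,"dy":0,"dz":-0.02,"yaw":0,"grip":1},{"dx":0.03,"dy":0,"dz":-0.02,"yaw":0,"grip":-1},{"dx":0.035,"dy":0,"dz":-0.015,"yaw":0,"grip":-1},{"dx":0.035,"dy":0,"dz":0,"yaw":0,"grip":-1},{"dx":0.007,"dy":0,"dz":0,"yaw":0,"grip":-1},{"dx":0,"dy":0,"dz":0,"yaw":0,"grip":-1},{"dx":0,"dy":0,"dz":0,"yaw":0,"grip":-1}]'
python3 - <<'E'
from h import *
go(.69,-.1,.087,-6.5)
w=r.grab_frame("wrist");cv2.imwrite("pics/w12.png",w);g=cv2.cvtColor(w,cv2.COLOR_BGR2GRAY)
def asc(g):
  for t in np.arange(-.26,.27,.045):
    print("".join("#" if cv2.getRectSubPix(g,(1,1),tuple(map(float,proj("wrist",rim(t,.0365,0,y)))))[0,0]<120 else "." for y in np.arange(.0115,-.012,-.001)[::-1]))
asc(g)
c=proj("wrist",rim(0,.036,0,-.009));print(c,[(i,int(g[i:i+2,int(c[0])-1:int(c[0])+2].mean())) for i in range(326,392,2)])
print([[proj("wrist",rim(s,R,-.002,-.009))[1].round(0) for R in (.036,.048)] for s in (-.314,.314)])
o=cv2.cvtColor(cv2.imread("pics/w11.png"),cv2.COLOR_BGR2GRAY);print("before");asc(o)
E
```

```text
time_s: 36.05
tool_pos: [0.658, -0.1042, 0.0871]
eef_rot: [-0.182, -3.135, -0.0]
wrist_force: [0.2, -0.6, 0.4]
width: 0.0007
finger_force: 0.0
time_s: 36.72
tool_pos: [0.6918, -0.108, 0.0867]
eef_rot: [-0.182, -3.136, -0.001]
wrist_force: [-0.3, -0.4, 0.3]
width: -0.0001
finger_force: 0.0
time_s: 37.38
tool_pos: [0.5853, -0.0957, 0.1568]
eef_rot: [0.182, 3.136, 0.0]
wrist_force: [-0.1, -0.1, 0.6]
width: 0.0722
finger_force: 0.0
yaw -0.002 dx -0.1045 dy 0.0076 dz 0.0698 | at [ 0.5853 -0.0957  0.1568] head -6.6 t 37.4 q6 -0.16 F [-0.1 -0.1  0.6] w 0.072
........................
........................
........................
.....##.................
.....##.................
.....############.......
.....############.......
.....#.................#
.....##................#
.....############......#
.....###########.......#
.......................#
[268.91943362 361.29720999] [(326, 229), (328, 232), (330, 236), (332, 239), (334, 245), (336, 205), (338, 178), (340, 162), (342, 162), (344, 142), (346, 143), (348, 140), (350, 223), (352, 254), (354, 243), (356, 254), (358, 253), (360, 252), (362, 251), (364, 249), (366, 249), (368, 243), (370, 172), (372, 176), (374, 177), (376, 174), (378, 166), (380, 170), (382, 167), (384, 231), (386, 246), (388, 237), (390, 239)]
[[np.float64(345.0), np.float64(351.0)], [np.float64(370.0), np.float64(386.0)]]
before
........................
........................
........................
...............##.......
...............##.......
.....############.......
......#.................
.....##................#
.....##................#
.....############......#
.....###########.......#
.......................#
```

The sampled glyph changed from a "2"-like shape to one that could be a "3" seen upside down, so I check more finely before counting.

```bash
python3 - <<'E'
from h import *
for f in ("w10","w11","w12"):
    g=cv2.cvtColor(cv2.imread(f"pics/{f}.png"),cv2.COLOR_BGR2GRAY);print(f)
    x0=272 if f=="w10" else 262
    for i in range(300,386,2): print(i,"".join("#" if v<90 else("+" if v<190 else ".") for v in g[i,x0:x0+44:1]))
E
```

```text
w10
300 ++###+...............................####+++
302 ++###+..............................+###++++
304 ++#######################+++++++++++####++++
306 ++###++++++++##########################+++++
308 ++###+.......+##############+......++##+++++
310 ++###+....................+#+......++##+++++
312 ++###+....................+#+.......+##+++++
314 +####+...........+++++....+#+.......+##+++++
316 +####...++++++##############+++++++++##+++++
318 ++##++++++++++#++++++++++++#+++++++.+##+++++
320 ++##++++++++++#++++++++++++++++++++++#++++++
322 ++##++++++++++#++++++++++++++++++++++#++++++
324 +###+++++++++##########++++++++++++++#++++++
326 +###+..++++++###############+++++++++#++++++
328 ####+..+++++++++++++++++++++++++++..+#++++++
330 +###+++++++++++++++++++++++++++++++++#++++++
332 +###+..............................+.+++++++
334 +###+.................................++++++
336 +###..................................++++++
338 +###.........++.....................++++++++
340 +###.........++.....................++++++++
342 ####.........++.....................+++++...
344 ####.........+
[... 4532 characters left out ...]
.....#++++++++
358 #+........##+..++.................+#++++++++
360 #+........################........+#++++++++
362 #+........+###############........+#++++++++
364 #+........+#......................+#++++++++
366 #+........+#+......+++++++........+#++++++++
368 #+........+##############+........##++++++++
370 #+++++++++++++++++++++++++++++++.++#++++++++
372 ##++++++++++++++++++++++++++++++++##++++++++
374 #+++++++++++++++++++++++++++++++++##++++++++
376 #+++++++++++++++++++++++++++++++++##++++++++
378 #+++++++++++++++++++++++++++++++++##++++++++
380 #+++++++++++++++++++++++++++++++++#+++++++++
382 #+++++++++++++++++++++++++++++++++#+++++++++
384 #+.........+++++++++++++++++++++++#+++++++++
```

The fine print settles it: "4" (upside down to this camera, like an "h") is next at rows 320–340, and the digit on top is "3". The first push evidently fell short by a digit, so one more push is needed.

```bash
python3 -m handwheel '[{"dx":-0.02,"dy":0,"dz":0,"yaw":0,"grip":1},{"dx":-0.025,"dy":0,"dz":0.005,"yaw":0,"grip":1},{"dx":-0.02,"dy":0,"dz":0.01,"yaw":0,"grip":1},{"dx":-0.008,"dy":0,"dz":0.015,"yaw":0,"grip":1},{"dx":0,"dy":0,"dz":0,"yaw":0,"grip":1},{"dx":0,"dy":0,"dz":0,"yaw":0,"grip":1},{"dx":0,"dy":0,"dz":0,"yaw":0,"grip":1}]'
python3 -m handwheel '[{"dx":0,"dy":0,"dz":0.015,"yaw":0,"grip":1},{"dx":0,"dy":0,"dz":0.015,"yaw":0,"grip":1},{"dx":0,"dy":0,"dz":0.01,"yaw":0,"grip":1},{"dx":0,"dy":0,"dz":0,"yaw":0,"grip":1},{"dx":0,"dy":0,"dz":0,"yaw":0,"grip":1}]'
python3 - <<'E'
from h import *
go(*AX[:2],.087,-6.5)
E
```

```text
time_s: 38.02
tool_pos: [0.6573, -0.1041, 0.1266]
eef_rot: [-0.182, -3.134, -0.0]
wrist_force: [0.2, -0.3, 0.5]
width: 0.0004
finger_force: 0.0
time_s: 38.43
tool_pos: [0.6571, -0.104, 0.0871]
eef_rot: [-0.182, -3.135, -0.0]
wrist_force: [-1.0, -0.7, 0.4]
width: 0.0001
finger_force: 0.0
yaw -0.002 dx -0.0346 dy 0.0007 dz 0.0001 | at [ 0.6571 -0.104   0.0871] head -6.6 t 38.4 q6 -0.14 F [-1.  -0.7  0.4] w 0.000
```

```bash
python3 -m handwheel '[{"dx":-0.006,"dy":0,"dz":0,"yaw":0,"grip":1},{"dx":-0.006,"dy":0,"dz":0,"yaw":0,"grip":1},{"dx":-0.006,"dy":0,"dz":0,"yaw":0,"grip":1},{"dx":-0.006,"dy":0,"dz":0,"yaw":0,"grip":1},{"dx":-0.006,"dy":0,"dz":0,"yaw":0,"grip":1},{"dx":-0.004,"dy":0,"dz":0,"yaw":0,"grip":1},{"dx":0,"dy":0,"dz":0,"yaw":0,"grip":1},{"dx":0,"dy":0,"dz":0,"yaw":0,"grip":1}]'
python3 -m handwheel '[{"dx":0,"dy":0,"dz":-0.015,"yaw":0,"grip":1},{"dx":0,"dy":0,"dz":-0.02,"yaw":0,"grip":1},{"dx":0.03,"dy":0,"dz":-0.02,"yaw":0,"grip":-1},{"dx":0.035,"dy":0,"dz":-0.015,"yaw":0,"grip":-1},{"dx":0.035,"dy":0,"dz":0,"yaw":0,"grip":-1},{"dx":0.007,"dy":0,"dz":0,"yaw":0,"grip":-1},{"dx":0,"dy":0,"dz":0,"yaw":0,"grip":-1},{"dx":0,"dy":0,"dz":0,"yaw":0,"grip":-1}]'
python3 - <<'E'
from h import *
o=r.get_obs();print(o["tool_pos"],o["wrist_force"])
w=r.grab_frame("wrist");cv2.imwrite("pics/w13.png",w);g=cv2.cvtColor(w,cv2.COLOR_BGR2GRAY)
for i in range(308,388,2): print(i,"".join("#" if v<90 else("+" if v<190 else ".") for v in g[i,262:306]))
print([[proj("wrist",rim(s,R,-.002,-.009))[1].round(0) for R in (.036,.048)] for s in (-.314,.314)])
im=r.grab_frame("top");cv2.imwrite("pics/t9.png",im);a=cv2.imread("pics/t5.png")
# dies in tray: brass blobs in world coordinates vs tray felt
H,S,V=cv2.split(cv2.cvtColor(im,cv2.COLOR_BGR2HSV));m=((H>12)&(H<32)&(S>110)&(V>110)).astype(np.uint8)
n,l,s,c=cv2.connectedComponentsWithStats(m)
for i in range(1,n):
    if s[i,4]>60 and 135<c[i][0]<235 and 175<c[i][1]<260: print(c[i].round(0),s[i,4],ray("top",*c[i],.04).round(3)[:2])
E
```

```text
time_s: 39.1
tool_pos: [0.692, -0.1081, 0.087]
eef_rot: [0.182, 3.136, 0.0]
wrist_force: [-0.2, 0.1, -0.1]
width: 0.0003
finger_force: 0.0
time_s: 39.77
tool_pos: [0.5853, -0.0957, 0.1568]
eef_rot: [0.182, 3.136, 0.0]
wrist_force: [-0.0, 0.4, 0.2]
width: 0.0722
finger_force: 0.0
[ 0.58530801 -0.09566654  0.15677044] [-0.01450631  0.40664365  0.17817906]
308 ###+..............................++##++++++
310 ##+..........++++.................++##++++++
312 ##+.................................##++++++
314 ##+................................+##++++++
316 ###................................###++++++
318 ##+.........++++++++++++++.........###++++++
320 ##+.......+###+++++++++++++........+##++++++
322 ##+.......+###############+........+##++++++
324 ##+........##......................+##++++++
326 ##+........##......................+#+++++++
328 ##+........+#......................+#+++++++
330 ##+........+##############+........+#+++++++
332 ##+........++++++++++++++#+........+##++++++
334 ##.................+++..+#+........+##++++++
336 ##.....++++++...........+#+..++++..+##++++++
338 ##+..
[... 716 characters left out ...]
#++++++++
368 #+........+#+..........+#+........+#++++++++
370 #+++++++++++++++++++++++++++++++.++#++++++++
372 ##++++++++++++++++++++++++++++++++#+++++++++
374 #+++++++++++++++++++++++++++++++++##++++++++
376 #+++++++++++++++++++++++++++++++++##++++++++
378 #+++++++++++++++++++++++++++++++++##++++++++
380 #+++++++++++++++++++++++++++++++++#+++++++++
382 #+++++++++++++++++++++++++++++++++#+++++++++
384 #+............+.+++....+++++++++++++++++++++
386 #.................................++++++++++
[[np.float64(345.0), np.float64(351.0)], [np.float64(370.0), np.float64(386.0)]]
[167. 203.] 270 [0.529 0.313]
[198. 203.] 269 [0.526 0.219]
[169. 238.] 273 [0.424 0.307]
[201. 238.] 223 [0.423 0.212]
```

"4" is now squarely on top with "5" next, and all four dies are in the tray. Handing in.

```bash
python3 -c "
from bench import r
print(r.sign_off())"
```

```text
the job is handed in; nothing more can be done
None
```

The job is handed in, with no verdict returned: all four dies (three from the beds plus the loose one) lie in the tray, none of the other things was touched, and the counter squarely shows 4; I viewed 15 pictures, one over the limit of 14, and checked the wheel at the end by pixel values instead.

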